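# Clamp a wafer mount in a locking forceps

## Robot

A 6-joint arm with a two-finger parallel gripper is mounted at the origin on the work surface. World frame = base frame: x ahead of the robot, y to its left, z up, the work surface at z = 0. Lengths are in mm, angles in rad, forces in N, time in s.
With the tool pointing down it reaches from about 250 to 775 mm from the base axis. Payload 8.9 kg.
Tool frame: the origin (TCP) lies midway between the tips of the shut fingers; the grasp point (between the pads) lies 19 mm behind it; z points along the fingers, y is the line along which they close (so a half turn about z gives the same grasp; the last joint's range is limited). The gripper opens to 85 mm and grips with 20 to 120 N. Pads are 22 mm wide; open, the fingers measure 114 mm over their backs; the gripper's body (76 mm by 85 mm) begins 54 mm behind the grasp point. The pads swing forward as they close: fully open they stand 13 mm farther back than shut.
Start: joints at [-1.342, 0.291, -0.153, 1.127, 0, 1.431], TCP at [188.772, -489.886, 200.305] pointing down, gripper open.
Joint ranges: [-2.52, 2.52], [-0.91, 1.74], [-1.3, 1.37], [-1.96, 2.02], [-1.52, 1.47], [-3.14, 3.14]. Speed limits (rad/s): [2.22, 2.22, 2.79, 3.14, 3.14, 3.14].

## Interface

Orientations are given as a 3x3 rotation matrix whose columns are the frame's x, y, z axes.
In Python, from workcell import r gives the robot as it stands.
- The arm moves only by the tool move_arm, never from a script. Its argument "rows" is a list of rows, each an object of numbers: "dx", "dy", "dz": the shift along the world's x, y, z in units of 30 mm (1.0 is 30 mm); "wx", "wy", "wz": the turn, a rotation vector about the world's x, y, z in units of 8 degrees (1.0 is 8 degrees); "grip": the gripper's target within -1 to 1 (shut at 1, half-way at 0, fully open at -1). A call has 1 to 12 rows; each row is the pose to reach, as a shift and turn from the pose commanded when the call began; what a row does not reach only later rows make up. A row lasts 1/8 s, in which the tool goes at most 62.5 mm and 10.7 degrees, less where a joint would pass 70% of its speed; a pose out of reach is approached as far as the arm can. A call with a gripper value outside its range is refused whole. The fingers move at their own pace and stop on an object; "squeeze" is the grip in N (left out, the last holds). Time passes only in rows, so rows that repeat a pose let the fingers close. It gives the time, the measured TCP pose, the force, the opening and the grip force at its end, in the units of the state.
- r.state(): the state, without advancing time (a new reading comes with each control period).
- r.camera(name): name is "side" or "top" or "wrist"; returns the picture (420x560x3 uint8, red, green, blue); there is no depth.
- r.get_calibration(name): a dict with "camera_matrix" (3x3 intrinsics, pixels), "R" (3x3) and "t" (3): a world point X has camera coordinates R X + t. Camera axes: x right, y down, z forward; pixel columns grow to the right and rows downward; lengths in mm; the calibration is good to about 2 mm. The wrist camera is an equidistant fisheye: a pixel r from the principal point sees the ray r / f radians off the axis. A picture is of the moment at which its call begins: read the wrist's pose just before it. get_calibration takes no time and is no camera call; for the wrist camera it gives the pose at the moment of the call.
- r.job_done(): hands the job in; it is judged then, once.
Trained networks look in the newest picture that a camera, given by its name, has taken for a name from the list of things; names that differ only in an ending like _2 or _b are one class to them, and where a whole thing is asked for, a point or a joint stands for the part that bears it (a point fixed in the world has none). Each returns a list of dicts, best first, with "conf" (0 to 1); they miss things now and then, are a little off and sometimes report something else, mostly with a low value. They report only what shows in the picture. A call takes as long as a camera call. They do not tell look-alikes from the thing itself.
- r.silhouettes(camera, query): "region" (420x560 bool, what is visible of it).
- r.tip_of(camera, query): "location" ([x, y, z] in mm, in world coordinates, good to about 4 mm: a listed point, or the origin of a listed thing).
The state is a dict: "time": time; "joint_pos": joint angles; "qvel": joint speeds; "tau": joint torques, N m; "position": TCP position; "eef_rot": TCP orientation; "contact_force": force on the tool from outside, world axes, zero at the start; "moment": the same for the moment, N m; "width": finger opening in mm; "grip_force": force on a finger pad.
Only numpy, scipy, OpenCV 4.12 (cv2) and the standard library are available. Lean on these libraries where they do the work, as an engineer would, in place of code of your own. Each camera call takes 0.05 s, during which the arm holds its last target. There are 200 camera calls.

## Task

The locking forceps on the post has been left locked shut and empty. Free its ratchet by pressing the free handle's ring sideways (downwards, as it lies) so that the handles spring fully open, and stand the mount with the round wafer coupon gently on the round stage with one bare upright edge between the open jaws. Then close the handles to the second click, and never as far as the third, so that the forceps stays locked on the mount; leave the other things on the bench where they are.

Things in the scene. Friction and masses are not known exactly. Their poses are not given: they have to be found in the camera images.
- fixture: Fixed aluminium breadboard, 310 x 130 x 12 mm, with a steel forceps on a post and a black round stage. Origin: centre of its underside; x runs along the board from handles to jaws, y to the left, z up. The forceps lies flat, mid-plane 85 mm above the table. The post (23 mm thick) and clamp holding the fixed shank stand at x = -57, y = -4 to -43 mm, 94 mm high.
- pivot (a point): The forceps' pivot, 85 mm above the table; axes as the fixture's. One half is clamped to the post and never moves: its handle is on the -y side, its jaw on the +y side. The free half turns about this point: its handle is on the +y side, its jaw on the -y side.
- squeeze_place (a point): Point between the shanks, 95 mm behind the pivot (fixture -x) on the forceps' axis, in its mid-plane, where the shanks (round bars 6.6 mm thick) can be squeezed together. The outer side of the fixed shank is 16 mm away on the -y side; that of the free one is 16 mm away on the +y side at the second click and 36 mm when open.
- handle (a joint): Closing angle (rad) of the free handle: 0 fully open, growing as the handles close. A light spring opens it. Ratchet teeth hold it at three clicks: 0.16, 0.21 and 0.26; go about 0.01 past a click to be sure of it; let go, the handle falls back onto the tooth. At the squeezing place a tooth takes about 4 N with empty jaws; on the mount the second takes 5 to 12 N, with a drop as it clicks. It starts locked at the first or second click.
- moving_ring (a point): Centre of the free handle's ring (27 mm outside, bar 5 mm thick), in the forceps' mid-plane. The shank flexes down: pressing the ring down 4 mm or more (about 4 N; it stops at 9 mm) parts the teeth. The pressing finger's friction may hold the handle, and the teeth catch again as it rises: while it is down, draw it about 15 mm outwards (fixture +y), then let go.
- fixed_ring (a point): Centre of the same-sized ring of the fixed handle, 40 mm from the free one at the second click. It does not yield. When squeezing, the fingers' friction on the free shank can keep the teeth from catching fully: after letting go check the handle, and squeeze again if it fell back a click.
- jaw_gap (a point): Point midway between the jaw pads when they hold the mount, at mid height of the pads. Pads: black rubber blocks, 30 mm long (15 mm either side of here along fixture x), 13 mm high. The fixed pad's face is 4 mm away on the +y side; with the handles open, the other's is 11 mm (inner end) to 15 mm (tip) away on the -y side. On the mount they touch at handle angle 0.14, then give elastically.
- jaw: The free jaw with its pad; origin at the pivot, turns with the free handle.
- stage (a point): Centre of the stage's top, 60 mm above the table; black disc of 96 mm diameter. The mount belongs with its middle over this point, its width along fixture x: its edge then reaches 11 mm into the pads. Its foot is wider than the jaws are open: bring it in level from the +x end, foot under the jaws, not from above. Closing the jaws slides it the last few mm across.
- mount: Loose aluminium angle mount that carries the round dark wafer coupon (28 mm, in a window of the plate, seen from both sides). Foot 64 x 56 x 8 mm; upright plate in the middle of the foot, 64 mm wide (x), 8 mm thick (y), top at 76 mm. 0.13 to 0.25 kg. Origin: centre of the underside. It may stand either way round on the stage.
- mount_centre (a point): The same mount's centre, 38 mm above its underside, in the middle of the plate; axes as the mount's.
- blank_bracket: Bystander: narrower, taller aluminium bracket without coupon (44 mm wide, 108 mm high). Origin under its centre.
- large_dish: Bystander: clear round dish, 116 mm, with lid.
- small_dish: Bystander: clear round dish, 66 mm, with lid.
- tweezers: Bystander: plastic tweezers, 125 mm, lying flat.
- sample_box: Bystander: flat plastic box, 100 x 140 x 52 mm.
- ir_cell: Bystander: grey block, 50 x 60 x 44 mm.
- vial: Bystander: capped vial, 62 mm high.
- driver: Bystander: screwdriver, 180 mm, lying.
Things that resemble listed ones, but are neither listed nor needed, are in the scene too. Leave any brown or red look-alike of the mount alone.

How it is judged:
By the outcome, as a careful person would: the job done as asked, in the order asked, and still so for the second after the job is handed in, with the robot touching nothing.
It also fails if it takes over 72 s, if anything falls off the work surface, if the arm or the gripper's body presses on something with over 40 N, if the wrist force passes 120 N, or if a joint passes its speed limit or range.

## Working session

There is one attempt and no reset: what is moved stays moved. The work goes in short steps, Python scripts to look and compute and a tool call to move; the robot and the scene stay as the last step left them, time stands still between calls to the robot, and variables do not carry over. Pictures are saved under pics/ and viewed, at most 10 in all, crops included, and the job is handed in when it is done.

Besides the shell and the picture viewer there is one more tool, called after "Emit:" as name([rows], argument=value, ...), one row to a line, values as JSON. move_arm: Moves the arm, as the interface text tells. Its arguments: {"type":"object","properties":{"rows":{"type":"array","items":{"type":"object","properties":{"dx":{"type":"number"},"dy":{"type":"number"},"dz":{"type":"number"},"wx":{"type":"number"},"wy":{"type":"number"},"wz":{"type":"number"},"grip":{"type":"number"}}}},"squeeze":{"type":"number"}},"required":["rows"]}

```bash
ls; mkdir -p pics
python3 - <<'E'
from workcell import r
import cv2,numpy as np
for c in ['top','side']:
    im=r.camera(c); cv2.imwrite(f'pics/{c}0.png',im[...,::-1])
    k=r.get_calibration(c); print(c,np.round(k['camera_matrix'],1).tolist(),np.round(k['R'],3).tolist(),np.round(k['t'],1).tolist())
    for q in ['fixture','pivot','squeeze_place','moving_ring','fixed_ring','jaw_gap','stage','mount','mount_centre','blank_bracket']:
        print(q,[(np.round(d['location']).tolist(),round(d['conf'],2)) for d in r.tip_of(c,q)][:3])
print(r.state())
E
```

```text
pics
top [[533.2, 0.0, 282.5], [0.0, 533.2, 202.8], [0.0, 0.0, 1.0]] [[-0.009, -1.0, -0.003], [-0.992, 0.009, -0.128], [0.128, 0.002, -0.992]] [33.3, 561.1, 1506.7]
fixture [([559.0, -16.0, 0.0], 0.6), ([552.0, 31.0, 86.0], 0.22)]
pivot [([574.0, -125.0, 84.0], 0.63), ([566.0, -30.0, 86.0], 0.62)]
squeeze_place [([574.0, -126.0, 84.0], 0.73)]
moving_ring [([594.0, 273.0, 2.0], 0.73), ([551.0, -163.0, 84.0], 0.52)]
fixed_ring [([595.0, -155.0, 85.0], 0.57)]
jaw_gap [([551.0, 32.0, 85.0], 0.94)]
stage [([549.0, 70.0, 59.0], 0.56)]
mount [([344.0, 328.0, -4.0], 0.98), ([350.0, 483.0, -1.0], 0.95), ([477.0, 318.0, -2.0], 0.69)]
mount_centre [([353.0, 485.0, 36.0], 0.91), ([474.0, 315.0, 38.0], 0.81), ([348.0, 328.0, 36.0], 0.6)]
blank_bracket [([595.0, 276.0, 1.0], 0.75), ([573.0, -126.0, 86.0], 0.55)]
side [[472.1, 0.0, 289.1], [0.0, 472.1, 209.3], [0.0, 0.0, 1.0]] [[-0.957, -0.29, -0.018], [-0.173, 0.619, -0.766], [0.233, -0.73, -0.642]] [517.1, 152.1, 1379.7]
fixture []
pivot [([559.0, -30.0, 84.0], 0.93), ([547.0, 70.0, 58.0], 0.62)]
squeeze_place [([572.0, -122.0, 87.0], 0.73)]
movi
[... 554 characters left out ...]
,  1.43150143e+00]), 'qvel': array([ 2.39651255e-03,  1.90640844e-05, -8.19640351e-04, -1.42963743e-03,
        1.03982926e-03,  1.83680241e-03]), 'tau': array([ 5.94349349e-04, -5.37041688e+01,  3.31638837e+01,  1.88011982e-03,
       -3.50798991e-04,  2.38671547e-06]), 'position': array([ 188.75127114, -489.89955702,  200.31404666]), 'eef_rot': array([[ 9.33137245e-01,  3.59520349e-01, -6.79682161e-06],
       [ 3.59520349e-01, -9.33137245e-01, -2.05008058e-05],
       [-1.37128243e-05,  1.66864697e-05, -1.00000000e+00]]), 'contact_force': array([ 0.402869  , -1.26518333, -0.18132705]), 'moment': array([ 0.00120467,  0.02618018, -0.01992521]), 'grip_force': 0.0, 'width': 85.39109007830976}
```

View images.

View pics/top0.png

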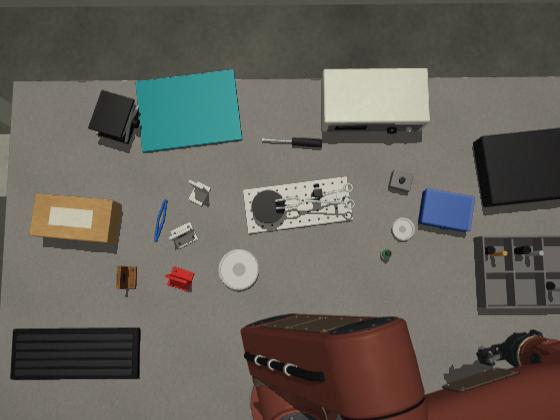

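View pics/side0.png

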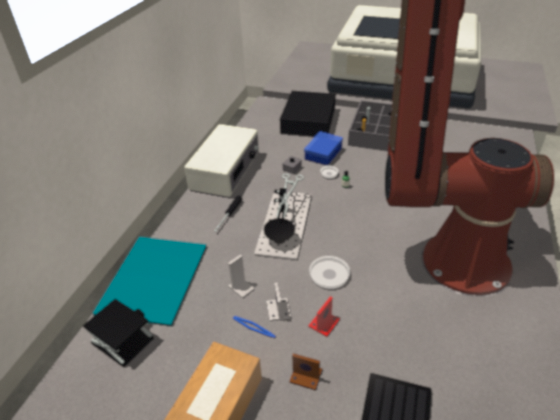

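Top view: the silver mount is near (183,237), the blank bracket near (200,192), and red and brown look-alikes are at (180,278) and (127,277). The forceps fixture is around (300,205), with its handles to the right. The side view agrees: mount at (277,305), bracket at (240,275). Next I move above the handles.

Emit:
move_arm([
  {"dx": 1.5, "dy": 1.5, "dz": 1, "wz": 1, "grip": 1},
  {"dx": 3, "dy": 3, "dz": 1.5, "wz": 2.2, "grip": 1},
  {"dx": 4.5, "dy": 4.3, "dz": 2, "wz": 3.5, "grip": 1},
  {"dx": 6, "dy": 5.7, "dz": 2, "wz": 4.8, "grip": 1},
  {"dx": 7.5, "dy": 7.1, "dz": 2, "wz": 6, "grip": 1},
  {"dx": 9, "dy": 8.5, "dz": 2, "wz": 7.3, "grip": 1},
  {"dx": 10.5, "dy": 9.9, "dz": 2, "wz": 8.5, "grip": 1},
  {"dx": 11.5, "dy": 11, "dz": 2, "wz": 9.5, "grip": 1},
  {"dx": 11.5, "dy": 11, "dz": 2, "wz": 9.5, "grip": 1},
  {"dx": 11.5, "dy": 11, "dz": 2, "wz": 9.5, "grip": 1},
])

```text
invalid input
```

Run:
```python
from workcell import r
import cv2,numpy as np
s=r.state(); print(s['time'],s['position'],s['eef_rot'].round(3).tolist(),s['width'],s['joint_pos'].round(2))
im=r.camera('wrist'); cv2.imwrite('pics/w1.png',im[...,::-1])
k=r.get_calibration('wrist'); print(np.round(k['camera_matrix'],1).tolist(),np.round(k['R'],3).tolist(),(-k['R'].T@k['t']).round(1))
for q in ['pivot','squeeze_place','moving_ring','fixed_ring','jaw_gap','stage','fixture']:
    print(q,[(np.round(d['location'],1).tolist(),round(d['conf'],2)) for d in r.tip_of('wrist',q)][:3])
```

```text
1.1 [ 188.75127114 -489.89955702  200.31404666] [[0.933, 0.36, -0.0], [0.36, -0.933, -0.0], [-0.0, 0.0, -1.0]] 85.39109007830976 [-1.34  0.29 -0.15  1.13 -0.    1.43]
[[325.2, 0.0, 275.6], [0.0, 325.2, 210.5], [0.0, 0.0, 1.0]] [[0.36, -0.933, 0.002], [-0.896, -0.346, 0.277], [-0.258, -0.101, -0.961]] [ 254.1 -464.8  374. ]
pivot []
squeeze_place []
moving_ring []
fixed_ring []
jaw_gap []
stage []
fixture []
```

View pics/w1.png

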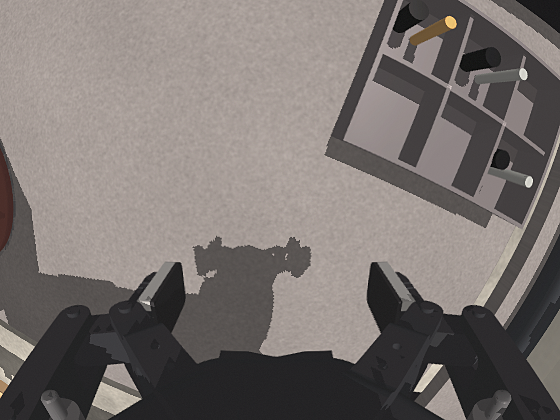

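The move was refused, so the arm hasn't moved; the wrist view shows only the bench and the fingers. I'll retry with every key filled in.

Emit:
move_arm([
  {"dx": 1.5, "dy": 1.5, "dz": 1, "wx": 0, "wy": 0, "wz": 1, "grip": 1},
  {"dx": 3, "dy": 3, "dz": 1.5, "wx": 0, "wy": 0, "wz": 2.2, "grip": 1},
  {"dx": 4.5, "dy": 4.3, "dz": 2, "wx": 0, "wy": 0, "wz": 3.5, "grip": 1},
  {"dx": 6, "dy": 5.7, "dz": 2, "wx": 0, "wy": 0, "wz": 4.8, "grip": 1},
  {"dx": 7.5, "dy": 7.1, "dz": 2, "wx": 0, "wy": 0, "wz": 6, "grip": 1},
  {"dx": 9, "dy": 8.5, "dz": 2, "wx": 0, "wy": 0, "wz": 7.3, "grip": 1},
  {"dx": 10.5, "dy": 9.9, "dz": 2, "wx": 0, "wy": 0, "wz": 8.5, "grip": 1},
  {"dx": 11.5, "dy": 11, "dz": 2, "wx": 0, "wy": 0, "wz": 9.5, "grip": 1},
  {"dx": 11.5, "dy": 11, "dz": 2, "wx": 0, "wy": 0, "wz": 9.5, "grip": 1},
  {"dx": 11.5, "dy": 11, "dz": 2, "wx": 0, "wy": 0, "wz": 9.5, "grip": 1},
], squeeze=30)

```text
time: 2.75
position: [533.5, -159.9, 260.1]
eef_rot: [[-0.123, 0.992, -0.001], [0.992, 0.123, -0.0], [-0.0, -0.001, -1.0]]
contact_force: [-0.4, -0.5, 0.9]
width: -0.2
grip_force: 0.0
```

```bash
cat > look.py <<'E'
from workcell import r
import cv2,numpy as np,sys
def look(name,qs,cam='wrist'):
    im=r.camera(cam)
    cv2.imwrite(f'pics/{name}.png',im[...,::-1])
    k=r.get_calibration(cam)
    np.savez(f'pics/{name}.npz',K=k['camera_matrix'],R=k['R'],t=k['t'])
    for q in qs: print(q,[(np.round(d['location'],1).tolist(),round(d['conf'],2)) for d in r.tip_of(cam,q)][:3])
def ray(k,px):  # wrist fisheye
    K=k['K'];d=(np.array(px,float)-K[:2,2])/K[0,0];th=np.linalg.norm(d)
    v=np.array([*(d/th*np.sin(th)),np.cos(th)]) if th>0 else np.array([0,0,1.])
    return -k['R'].T@k['t'],k['R'].T@v
def at_z(name,px,z):
    k=np.load(f'pics/{name}.npz');c,v=ray(k,px);return c+v*(z-c[2])/v[2]
E
python3 - <<'E'
from look import *
look('w2',['pivot','squeeze_place','moving_ring','fixed_ring','jaw_gap','stage','fixture'])
E
```

```text
pivot [([559.4, -29.4, 87.7], 0.74)]
squeeze_place [([575.5, -123.2, 91.4], 0.82), ([552.5, 34.6, 86.2], 0.56)]
moving_ring [([555.7, -158.6, 81.6], 0.59)]
fixed_ring [([597.4, -152.9, 83.7], 0.77)]
jaw_gap []
stage []
fixture [([557.4, -14.1, -0.8], 0.69)]
```

View pics/w2.png

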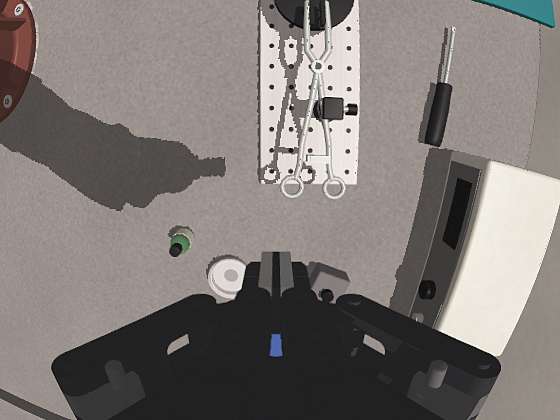

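The wrist view shows the free ring at (292,188), the fixed ring at (334,187), the pivot at (318,66), and the near board corners at (258,183) and (356,185).

Run:
```python
from look import *
for n,p,z in [('mring',(292,188),85),('fring',(334,187),85),('pivot',(318,66),88),('cornL',(258,183),12),('cornR',(356,185),12),('left2',(258.5,20),12),('right2',(359,40),12)]:
    print(n,at_z('w2',p,z).round(1))
```

```text
mring [ 551.6 -163.8   85. ]
fring [ 597.8 -156.7   85. ]
pivot [561.5 -28.6  88. ]
cornL [ 511.8 -177.9   12. ]
cornR [ 643.  -163.8   12. ]
left2 [486.5  37.5  12. ]
right2 [619.1  30.5  12. ]
```

Emit:
move_arm([
  {"dx": 0.58, "dy": -0.12, "dz": -2, "wx": 0, "wy": 0, "wz": 0, "grip": 1},
  {"dx": 0.58, "dy": -0.12, "dz": -4, "wx": 0, "wy": 0, "wz": 0, "grip": 1},
  {"dx": 0.58, "dy": -0.12, "dz": -5.4, "wx": 0, "wy": 0, "wz": 0, "grip": 1},
  {"dx": 0.58, "dy": -0.12, "dz": -5.6, "wx": 0, "wy": 0, "wz": 0, "grip": 1},
  {"dx": 0.58, "dy": -0.12, "dz": -5.75, "wx": 0, "wy": 0, "wz": 0, "grip": 1},
  {"dx": 0.58, "dy": -0.12, "dz": -5.85, "wx": 0, "wy": 0, "wz": 0, "grip": 1},
  {"dx": 0.58, "dy": -0.12, "dz": -5.93, "wx": 0, "wy": 0, "wz": 0, "grip": 1},
  {"dx": 0.58, "dy": -0.12, "dz": -5.93, "wx": 0, "wy": 0, "wz": 0, "grip": 1},
  {"dx": 0.58, "dy": -0.12, "dz": -5.93, "wx": 0, "wy": 0, "wz": 0, "grip": 1},
])

```text
time: 4.28
position: [551.4, -163.6, 82.8]
eef_rot: [[-0.123, 0.992, 0.0], [0.992, 0.123, -0.0], [-0.0, 0.0, -1.0]]
contact_force: [-0.3, 0.4, 0.4]
width: 0.0
grip_force: 0.0
```

Run:
```python
from look import *
look('w3',['moving_ring','fixed_ring'])
im=cv2.imread('pics/w3.png'); cv2.imwrite('pics/w3c.png',cv2.resize(im[100:400,160:460],(750,600)[:1]*1+(600,) if 0 else (600,600),interpolation=cv2.INTER_CUBIC))
print(r.state()['contact_force'])
look('s3',['moving_ring','fixed_ring'],'side')
```

```text
moving_ring [([558.4, -158.5, 80.8], 0.68)]
fixed_ring [([595.6, -153.7, 83.3], 0.96)]
[ 0.30057709  0.0156997  -0.46402649]
moving_ring [([549.6, -162.7, 81.3], 0.47)]
fixed_ring [([596.4, -156.1, 85.6], 0.89)]
```

View pics/w3c.png

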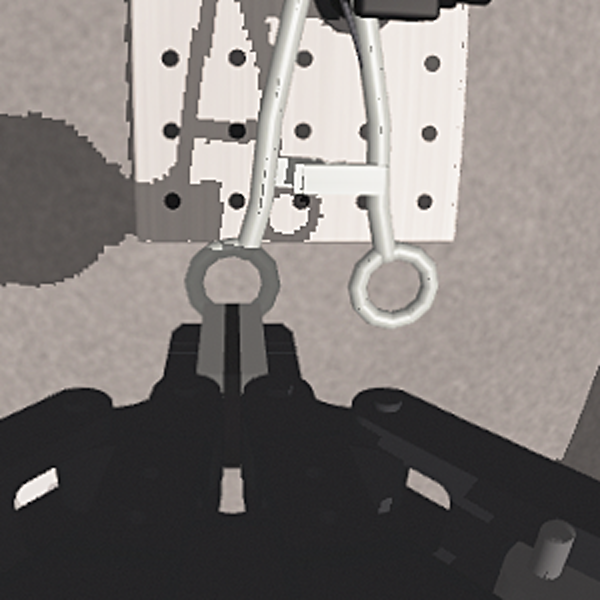

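Run:
```python
from look import *
k=np.load('pics/w3.npz');s=r.state();p=s['position'];Rt=s['eef_rot']
def proj(X):
    c=k['R']@X+k['t'];th=np.arctan2(np.hypot(c[0],c[1]),c[2]);return (k['K'][:2,2]+k['K'][0,0]*th*c[:2]/np.hypot(c[0],c[1])).round(1)
for d in [(0,0,0),(11,0,0),(-11,0,0),(11,14,0),(0,0,-19),(11,0,-19)]: print(d,proj(p+Rt@np.array(d,float)), (proj(p+Rt@np.array(d,float))-[160,100])*2)
print(at_z('w3',(276,241.5),82),at_z('w3',(276,241.5),85),at_z('w3',(276,251.5),82.8),at_z('w3',(356,244),85))
im=cv2.imread('pics/s3.png'); cv2.imwrite('pics/s3c.png',cv2.resize(im[140:240,230:350],(720,600),interpolation=cv2.INTER_CUBIC))
```

```text
(0, 0, 0) [276.3 243.4] [232.6 286.8]
(11, 0, 0) [276.3 225.3] [232.6 250.6]
(-11, 0, 0) [276.2 260.6] [232.4 321.2]
(11, 14, 0) [301.  225.3] [282.  250.6]
(0, 0, -19) [276.4 257. ] [232.8 314. ]
(11, 0, -19) [276.4 237.4] [232.8 274.8]
[ 550.92457191 -162.519104     82.        ] [ 550.76634863 -161.33310106   85.        ] [ 551.66083826 -168.42044078   82.8       ] [ 597.12755358 -157.56524314   85.        ]
```

View pics/s3c.png

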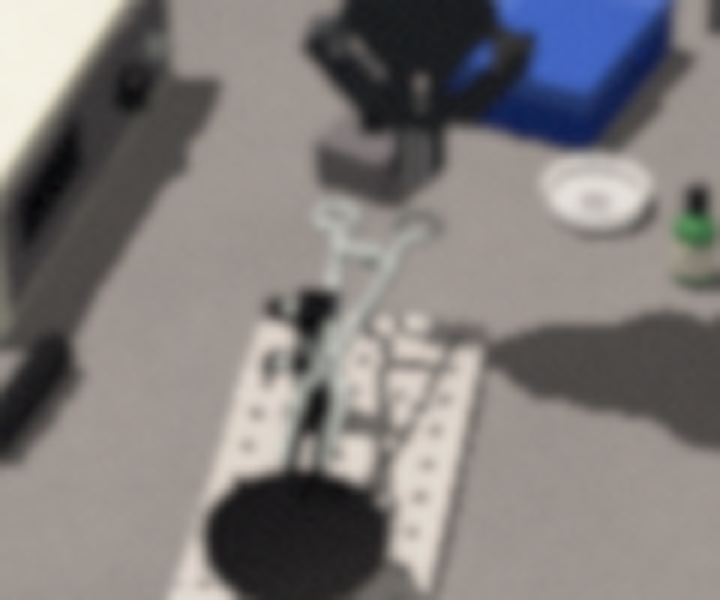

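The finger still appears above and behind the ring: its tip front is at about (232,303) in the wrist crop against the ring centre at (232,283), and there is no contact force. I'll lower it in small steps until I feel the ring.

Emit:
move_arm([
  {"dx": 0, "dy": 0.12, "dz": -0.08, "wx": 0, "wy": 0, "wz": 0, "grip": 1},
  {"dx": 0, "dy": 0.12, "dz": -0.16, "wx": 0, "wy": 0, "wz": 0, "grip": 1},
  {"dx": 0, "dy": 0.12, "dz": -0.16, "wx": 0, "wy": 0, "wz": 0, "grip": 1},
])

```text
time: 4.95
position: [551.0, -159.7, 77.3]
eef_rot: [[-0.123, 0.992, -0.0], [0.992, 0.123, 0.0], [0.0, -0.0, -1.0]]
contact_force: [0.5, -0.4, 0.6]
width: 0.1
grip_force: 0.0
```

Emit:
move_arm([
  {"dx": 0, "dy": 0, "dz": -0.08, "wx": 0, "wy": 0, "wz": 0, "grip": 1},
  {"dx": 0, "dy": 0, "dz": -0.12, "wx": 0, "wy": 0, "wz": 0, "grip": 1},
  {"dx": 0, "dy": 0, "dz": -0.12, "wx": 0, "wy": 0, "wz": 0, "grip": 1},
])

```text
time: 5.32
position: [551.1, -159.9, 73.9]
eef_rot: [[-0.123, 0.992, -0.0], [0.992, 0.123, 0.0], [0.0, -0.0, -1.0]]
contact_force: [-0.2, -0.7, 0.1]
width: -0.1
grip_force: 0.0
```

Run:
```python
from look import *
look('w4',['moving_ring'])
look('s4',['moving_ring'],'side')
a=cv2.imread('pics/w4.png')[200:300,216:336]; b=cv2.imread('pics/s4.png')[155:205,275:320]; 
b=cv2.resize(b,(240,267)); a=cv2.resize(a,(540,450)); o=np.zeros((450,780,3),np.uint8);o[:,:540]=a;o[:267,540:]=b
cv2.imwrite('pics/c4.png',o)
```

```text
moving_ring [([555.1, -160.3, 81.8], 0.87)]
moving_ring [([599.5, -158.0, 83.4], 0.48), ([550.3, -160.2, 83.8], 0.4)]
```

View pics/c4.png

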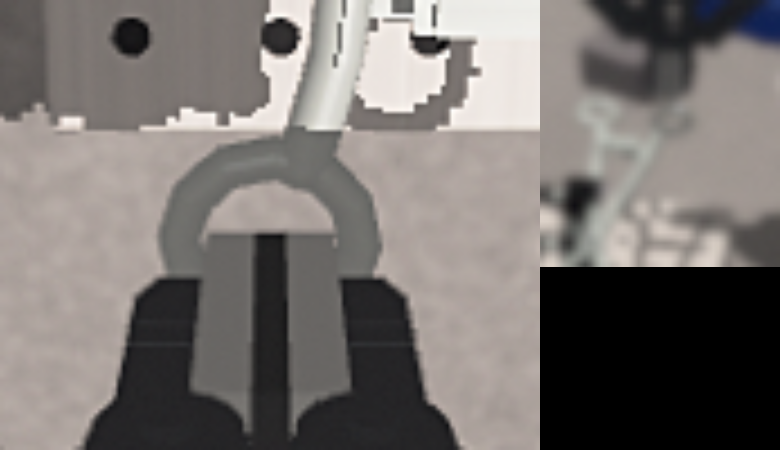

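The composite shows the finger front edge at wrist pixel (276,252), unchanged because it moves with the camera, and still visually above the ring. In the side view the tip is at about (300,173) and the ring at (300,178). I'll work out the tip's true height from the side camera.

Run:
```python
from look import *
k=r.get_calibration('side');K,R,t=k['camera_matrix'],k['R'],k['t']
def pj(X): c=R@np.array(X,float)+t; return (K@c/c[2])[:2].round(1)
for z in (74,85,95,105,115): print(z,pj([551,-160,z]))
print('ring',pj([550.5,-163,85]),'ring c z', pj([597,-157,85]))
d=r.silhouettes('side','moving_ring'); 
for q in d[:2]:
    ys,xs=np.nonzero(q['region']); print(q['conf'],len(xs),xs.min(),xs.max(),ys.min(),ys.max())
b=cv2.imread('pics/s4.png')[160:190,285:315]; cv2.imwrite('pics/c5.png',cv2.resize(b,(600,600),interpolation=cv2.INTER_NEAREST))
print(r.state()['contact_force'])
```

```text
74 [299.6 179.7]
85 [299.6 177. ]
95 [299.5 174.6]
105 [299.5 172.1]
115 [299.5 169.6]
ring [299.9 176.5] ring c z [286.1 175.4]
[0.47520043 0.56282786 0.52872393]
```

View pics/c5.png

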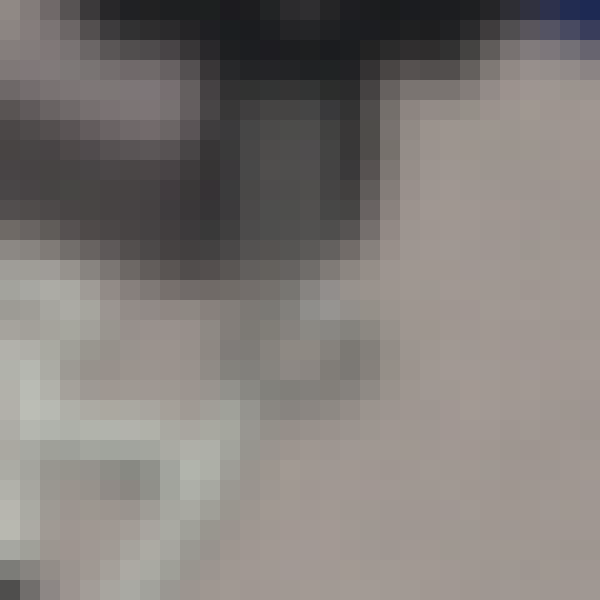

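Two views agree that the real fingertips sit about 33 mm above the stated TCP (tip z ≈ 107 at TCP z 74). I'll descend stepwise and let the force confirm it.

Emit:
move_arm([
  {"dx": 0, "dy": -0.05, "dz": -0.25, "wx": 0, "wy": 0, "wz": 0, "grip": 1},
  {"dx": 0, "dy": -0.05, "dz": -0.4, "wx": 0, "wy": 0, "wz": 0, "grip": 1},
  {"dx": 0, "dy": -0.05, "dz": -0.4, "wx": 0, "wy": 0, "wz": 0, "grip": 1},
])

```text
time: 5.95
position: [550.7, -161.2, 61.4]
eef_rot: [[-0.123, 0.992, -0.001], [0.992, 0.123, 0.0], [0.001, -0.001, -1.0]]
contact_force: [-0.1, -1.0, 0.0]
width: 0.2
grip_force: 0.0
```

Emit:
move_arm([
  {"dx": 0, "dy": 0, "dz": -0.08, "wx": 0, "wy": 0, "wz": 0, "grip": 1},
  {"dx": 0, "dy": 0, "dz": -0.13, "wx": 0, "wy": 0, "wz": 0, "grip": 1},
  {"dx": 0, "dy": 0, "dz": -0.13, "wx": 0, "wy": 0, "wz": 0, "grip": 1},
])

```text
time: 6.32
position: [551.1, -161.3, 58.0]
eef_rot: [[-0.123, 0.992, -0.0], [0.992, 0.123, 0.0], [0.0, -0.0, -1.0]]
contact_force: [-1.0, -0.3, 0.6]
width: 0.0
grip_force: 0.0
```

Emit:
move_arm([
  {"dx": 0, "dy": 0, "dz": -0.06, "wx": 0, "wy": 0, "wz": 0, "grip": 1},
  {"dx": 0, "dy": 0, "dz": -0.1, "wx": 0, "wy": 0, "wz": 0, "grip": 1},
  {"dx": 0, "dy": 0, "dz": -0.1, "wx": 0, "wy": 0, "wz": 0, "grip": 1},
])

```text
time: 6.7
position: [551.2, -161.4, 55.1]
eef_rot: [[-0.123, 0.992, 0.0], [0.992, 0.123, -0.0], [-0.0, 0.0, -1.0]]
contact_force: [-0.1, -0.5, 1.1]
width: -0.1
grip_force: 0.6
```

Emit:
move_arm([
  {"dx": 0, "dy": 0, "dz": -0.06, "wx": 0, "wy": 0, "wz": 0, "grip": 1},
  {"dx": 0, "dy": 0, "dz": -0.1, "wx": 0, "wy": 0, "wz": 0, "grip": 1},
  {"dx": 0, "dy": 0, "dz": -0.1, "wx": 0, "wy": 0, "wz": 0, "grip": 1},
])

```text
time: 7.08
position: [551.1, -161.4, 52.0]
eef_rot: [[-0.123, 0.992, -0.0], [0.992, 0.123, -0.0], [-0.0, -0.0, -1.0]]
contact_force: [-0.1, -0.3, 2.3]
width: -0.1
grip_force: 1.3
```

Emit:
move_arm([
  {"dx": 0, "dy": 0, "dz": -0.06, "wx": 0, "wy": 0, "wz": 0, "grip": 1},
  {"dx": 0, "dy": 0, "dz": -0.1, "wx": 0, "wy": 0, "wz": 0, "grip": 1},
  {"dx": 0, "dy": 0, "dz": -0.1, "wx": 0, "wy": 0, "wz": 0, "grip": 1},
])

```text
time: 7.45
position: [551.2, -161.4, 49.1]
eef_rot: [[-0.123, 0.992, 0.0], [0.992, 0.123, -0.0], [-0.0, 0.0, -1.0]]
contact_force: [-1.3, 0.3, 4.1]
width: -0.1
grip_force: 1.9
```

Contact is confirmed at 4.1 N, which puts the tip offset at about 34 mm. Next I press slightly more, draw outwards, and lift.

Emit:
move_arm([
  {"dx": 0, "dy": 0, "dz": -0.05, "wx": 0, "wy": 0, "wz": 0, "grip": 1},
  {"dx": -0.15, "dy": 0.01, "dz": -0.05, "wx": 0, "wy": 0, "wz": 0, "grip": 1},
  {"dx": -0.3, "dy": 0.02, "dz": -0.05, "wx": 0, "wy": 0, "wz": 0, "grip": 1},
  {"dx": -0.45, "dy": 0.03, "dz": -0.05, "wx": 0, "wy": 0, "wz": 0, "grip": 1},
  {"dx": -0.6, "dy": 0.04, "dz": -0.05, "wx": 0, "wy": 0, "wz": 0, "grip": 1},
  {"dx": -0.6, "dy": 0.04, "dz": -0.05, "wx": 0, "wy": 0, "wz": 0, "grip": 1},
])

```text
time: 8.2
position: [532.8, -159.8, 47.6]
eef_rot: [[-0.123, 0.992, -0.0], [0.992, 0.123, 0.001], [0.001, -0.0, -1.0]]
contact_force: [1.0, 2.7, 4.5]
width: -0.2
grip_force: 2.3
```

Emit:
move_arm([
  {"dx": 0, "dy": 0, "dz": 0.1, "wx": 0, "wy": 0, "wz": 0, "grip": 1},
  {"dx": 0, "dy": 0, "dz": 0.3, "wx": 0, "wy": 0, "wz": 0, "grip": 1},
  {"dx": 0, "dy": 0, "dz": 1, "wx": 0, "wy": 0, "wz": 0, "grip": 1},
  {"dx": 0, "dy": 0, "dz": 3, "wx": 0, "wy": 0, "wz": 0, "grip": 1},
  {"dx": 0, "dy": 0, "dz": 4, "wx": 0, "wy": 0, "wz": 0, "grip": 0.2},
])

```text
time: 8.82
position: [534.1, -161.0, 170.6]
eef_rot: [[-0.123, 0.992, 0.002], [0.992, 0.123, -0.002], [-0.002, 0.002, -1.0]]
contact_force: [0.5, 0.5, 0.2]
width: 16.8
grip_force: 0.0
```

Run:
```python
from look import *
look('w5',['moving_ring','fixed_ring','pivot'])
look('t5',['moving_ring','fixed_ring','mount','mount_centre'],'top')
look('s5',['moving_ring','mount','mount_centre'],'side')
a=cv2.imread('pics/w5.png')[0:300,180:480]
# mount closeups
k=r.get_calibration('top')
b=cv2.imread('pics/t5.png')[200:260,150:220]
o=np.zeros((600,800,3),np.uint8);o[:400,:400]=cv2.resize(a,(400,400));o[:343,400:]=cv2.resize(b,(400,343),interpolation=cv2.INTER_CUBIC)
cv2.imwrite('pics/c6.png',o)
```

```text
moving_ring [([597.6, -157.0, 81.0], 0.61), ([533.3, -155.3, 80.5], 0.59)]
fixed_ring [([595.9, -155.5, 84.6], 0.78)]
pivot [([558.0, -26.8, 82.0], 0.69)]
moving_ring [([531.5, -156.3, 87.9], 0.48)]
fixed_ring [([596.5, -153.4, 87.3], 0.67)]
mount [([346.3, 328.4, -1.1], 0.86), ([475.6, 319.0, -1.5], 0.84), ([350.6, 483.3, 0.8], 0.6)]
mount_centre [([351.7, 484.1, 35.8], 0.91), ([347.6, 328.5, 38.5], 0.88), ([476.2, 316.3, 35.9], 0.85)]
moving_ring [([528.5, -159.3, 80.2], 0.41), ([557.6, 33.0, 85.3], 0.38)]
mount [([469.2, 317.2, 0.8], 0.8), ([350.9, 328.8, -2.4], 0.79), ([349.4, 483.4, 2.4], 0.66)]
mount_centre [([354.4, 481.6, 35.7], 0.71), ([471.5, 320.1, 38.7], 0.6), ([351.2, 328.1, 32.6], 0.58)]
```

View pics/c6.png

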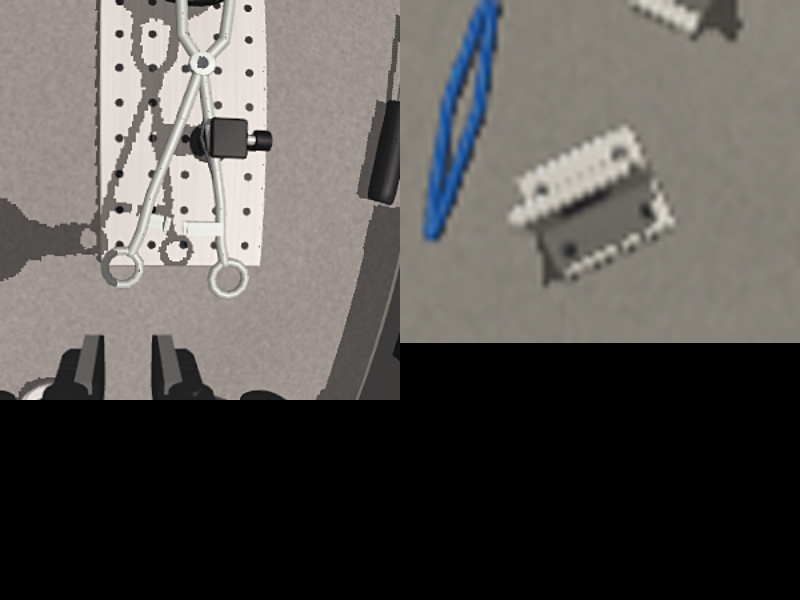

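The ring has sprung open: it is now at x≈531, about 20 mm outward, a 65 mm spacing between the rings. Crop right: the mount's foot corners are at about (520,185), (630,125), (672,222) and (560,280), so its width lies at about 119° in the world. I'm moving above it.

Emit:
move_arm([
  {"dx": -0.2, "dy": 1.2, "dz": 1, "wx": 0, "wy": 0, "wz": 0.3, "grip": 0},
  {"dx": -0.4, "dy": 3.1, "dz": 1, "wx": 0, "wy": 0, "wz": 0.6, "grip": 0},
  {"dx": -0.6, "dy": 5.1, "dz": 1, "wx": 0, "wy": 0, "wz": 1, "grip": 0},
  {"dx": -0.8, "dy": 7.1, "dz": 1, "wx": 0, "wy": 0, "wz": 1.3, "grip": 0},
  {"dx": -1.1, "dy": 9.1, "dz": 1, "wx": 0, "wy": 0, "wz": 1.7, "grip": 0},
  {"dx": -1.4, "dy": 11.1, "dz": 1, "wx": 0, "wy": 0, "wz": 2, "grip": 0},
  {"dx": -1.7, "dy": 13.1, "dz": 1, "wx": 0, "wy": 0, "wz": 2.4, "grip": 0},
  {"dx": -2, "dy": 15, "dz": 1, "wx": 0, "wy": 0, "wz": 2.75, "grip": 0},
  {"dx": -2, "dy": 15.9, "dz": 1, "wx": 0, "wy": 0, "wz": 2.75, "grip": 0},
  {"dx": -2, "dy": 15.9, "dz": 1, "wx": 0, "wy": 0, "wz": 2.75, "grip": 0},
  {"dx": -2, "dy": 15.9, "dz": 1, "wx": 0, "wy": 0, "wz": 2.75, "grip": 0},
])

```text
time: 10.85
position: [473.1, 316.2, 197.4]
eef_rot: [[-0.486, 0.874, -0.0], [0.874, 0.486, -0.001], [-0.0, -0.001, -1.0]]
contact_force: [-0.1, -0.8, -0.5]
width: 42.6
grip_force: 0.0
```

Run:
```python
from look import *
s=r.state();print(s['position'],s['width'])
look('w6',['mount','mount_centre'])
d=r.silhouettes('wrist','mount')
for i,q in enumerate(d[:3]):
    m=q['region'].astype(np.uint8); ys,xs=np.nonzero(m); print(q['conf'],len(xs),xs.min(),xs.max(),ys.min(),ys.max())
    np.save(f'pics/m6_{i}.npy',m)
a=cv2.imread('pics/w6.png')[90:290,176:376]; cv2.imwrite('pics/c7.png',cv2.resize(a,(600,600),interpolation=cv2.INTER_CUBIC))
```

```text
[473.08170778 316.17952253 197.3967679 ] 42.610873671860155
mount [([467.8, 317.3, 3.5], 0.97), ([354.0, 482.7, -0.7], 0.62), ([349.9, 327.3, 0.5], 0.56)]
mount_centre [([347.3, 331.8, 39.0], 0.85), ([469.0, 319.6, 39.1], 0.74)]
0.86 2859 252 303 151 225
0.67 1739 218 291 0 37
0.62 2992 141 218 87 158
```

View pics/c7.png

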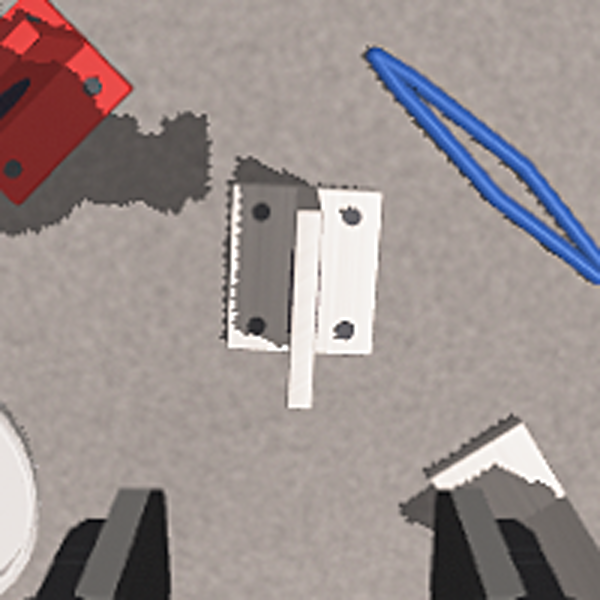

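The crop shows the mount's plate top running from (311,210) to (300,409), and the foot corners at (236,185), (383,190), (370,354) and (228,348).

Run:
```python
from look import *
f=lambda c,z:at_z('w6',(176+c[0]/3,90+c[1]/3),z)
T=[f(c,76) for c in [(299,210),(322,210),(312,409),(288,408)]]
F=[f(c,8) for c in [(236,185),(383,190),(370,354),(228,348)]]
for n,Q in(('top',T),('foot',F)):
    Q=np.array(Q); print(n,Q.round(1)[:,:2].tolist(),'c',Q.mean(0).round(1)); a=(Q[0]+Q[1]-Q[2]-Q[3])/2; print('len',np.linalg.norm(a),'ang',np.degrees(np.arctan2(a[1],a[0])),'wid',np.linalg.norm(Q[1]+Q[2]-Q[0]-Q[3])/2)
s=r.state();R=s['eef_rot'];print(np.degrees(np.arctan2(R[1,0],R[0,0])))
```

```text
top [[457.0, 344.1], [463.1, 347.5], [491.7, 290.3], [484.8, 286.9]] c [474.1 317.2  76. ]
len 63.741244620178044 ang 116.2104933819098 wid 7.339377626180116
foot [[436.2, 333.3], [485.0, 358.3], [512.6, 300.8], [463.4, 276.2]] c [474.3 317.1   8. ]
len 63.53689860746812 ang 115.52849316450272 wid 54.980312998510314
118.99097775209681
```

Emit:
move_arm([
  {"dx": 0.04, "dy": 0.03, "dz": -2, "wx": 0, "wy": 0, "wz": -0.37, "grip": 0},
  {"dx": 0.04, "dy": 0.03, "dz": -4, "wx": 0, "wy": 0, "wz": -0.37, "grip": 0},
  {"dx": 0.04, "dy": 0.03, "dz": -5.3, "wx": 0, "wy": 0, "wz": -0.37, "grip": 0},
  {"dx": 0.04, "dy": 0.03, "dz": -5.8, "wx": 0, "wy": 0, "wz": -0.37, "grip": 0},
  {"dx": 0.04, "dy": 0.03, "dz": -5.95, "wx": 0, "wy": 0, "wz": -0.37, "grip": 0},
  {"dx": 0.04, "dy": 0.03, "dz": -5.95, "wx": 0, "wy": 0, "wz": -0.37, "grip": 0.3},
  {"dx": 0.04, "dy": 0.03, "dz": -5.95, "wx": 0, "wy": 0, "wz": -0.37, "grip": 0.6},
  {"dx": 0.04, "dy": 0.03, "dz": -5.95, "wx": 0, "wy": 0, "wz": -0.37, "grip": 1},
  {"dx": 0.04, "dy": 0.03, "dz": -5.95, "wx": 0, "wy": 0, "wz": -0.37, "grip": 1},
  {"dx": 0.04, "dy": 0.03, "dz": -5.95, "wx": 0, "wy": 0, "wz": -0.37, "grip": 1},
], squeeze=30)

```text
time: 12.3
position: [474.8, 317.9, 19.9]
eef_rot: [[-0.44, 0.898, 0.001], [0.898, 0.44, 0.0], [0.0, 0.001, -1.0]]
contact_force: [-2.4, -0.8, 7.1]
width: 7.3
grip_force: 35.7
```

The plate is gripped at a width of 7.3 mm. Now I'll refine the fixture pose offline from the saved pictures.

Run:
```python
from look import *
k=np.load('pics/t5.npz');K,R,t=k['K'],k['R'],k['t']
def up(px,z):
    v=R.T@np.linalg.inv(K)@np.array([px[0],px[1],1.]);c=-R.T@t;return c+v*(z-c[2])/v[2]
im=cv2.imread('pics/t5.png').astype(int);g=im.max(2)
# board (bright) hull
m=((g>170)).astype(np.uint8);m[:170]=0;m[240:]=0;m[:,:238]=0;m[:,362:]=0
cs=np.vstack([c for c in cv2.findContours(m,0,2)[0] if cv2.contourArea(c)>40])[:,0]
W=np.array([up(p,12)[:2] for p in cs],np.float32)
rc=cv2.minAreaRect(W);print('board',rc)
d=(g<60).astype(np.uint8);n,l,st,ce=cv2.connectedComponentsWithStats(d)
for i in range(1,n):
    if 240<ce[i][0]<300 and 180<ce[i][1]<235 and st[i][4]>100:
        print(ce[i],st[i]);c=max(cv2.findContours((l==i).astype(np.uint8),0,1)[0],key=cv2.contourArea)
        Q=np.array([up(p,60)[:2] for p in c[:,0]],np.float32);print('ell',cv2.fitEllipse(Q),cv2.minEnclosingCircle(Q))
print('piv w5',at_z('w5',(180+203*.75,63*.75),88),'rings',at_z('w5',(180+122*.75,268*.75),85),at_z('w5',(180+228*.75,279*.75),85))
# wrist edges of the board in w2, w5: rows
for n_ in('w2','w5'):
    w=cv2.imread(f'pics/{n_}.png').astype(int).min(2)
    for y in range(30,180,30):
        b=np.nonzero(w[y,230:400]>190)[0]+230
        if len(b): print(n_,y,b.min(),b.max(),at_z(n_,(b.min()-.5,y),12)[:2].round(1),at_z(n_,(b.max()+.5,y),12)[:2].round(1))
```

```text
board ((561.64306640625, -19.150558471679688), (128.38331604003906, 316.3563537597656), 6.980771541595459)
piv w5 [564.08524703 -28.08027216  88.        ] rings [ 532.01883326 -160.10952799   85.        ] [ 600.38679196 -158.93595228   85.        ]
w2 30 261 358 [490.9  23.8] [617.   44.5]
w2 60 261 358 [496.  -16.9] [621.5   2.8]
w2 90 261 359 [500.9 -56.3] [627.9 -37.2]
w2 120 261 358 [505.5 -95.1] [632.1 -77. ]
w2 150 261 357 [ 510.1 -133.9] [ 636.9 -116.6]
w5 30 256 378 [495.8  -2.2] [622.5  20.2]
w5 60 256 379 [499.9 -34.4] [627.2 -13.1]
w5 90 256 379 [503.8 -65.7] [631.3 -45.5]
w5 120 256 379 [507.5 -96.5] [636.  -77.3]
w5 150 256 377 [ 511.  -127.3] [ 639.1 -109.4]
```

Emit:
move_arm([
  {"dx": 0, "dy": 0, "dz": 0.4, "wx": 0, "wy": 0, "wz": 0, "grip": 1},
  {"dx": 0, "dy": 0, "dz": 1.5, "wx": 0, "wy": 0, "wz": 0, "grip": 1},
  {"dx": 0, "dy": 0, "dz": 3, "wx": 0, "wy": 0, "wz": -0.3, "grip": 1},
  {"dx": 0.2, "dy": -0.8, "dz": 4.3, "wx": 0, "wy": 0, "wz": -0.8, "grip": 1},
  {"dx": 0.7, "dy": -2, "dz": 4.5, "wx": 0, "wy": 0, "wz": -1.3, "grip": 1},
  {"dx": 1.2, "dy": -3.3, "dz": 4.5, "wx": 0, "wy": 0, "wz": -1.8, "grip": 1},
  {"dx": 1.8, "dy": -4.6, "dz": 4.5, "wx": 0, "wy": 0, "wz": -2.2, "grip": 1},
  {"dx": 2.2, "dy": -5.5, "dz": 4.5, "wx": 0, "wy": 0, "wz": -2.39, "grip": 1},
  {"dx": 2.32, "dy": -5.76, "dz": 4.5, "wx": 0, "wy": 0, "wz": -2.39, "grip": 1},
  {"dx": 2.32, "dy": -5.76, "dz": 4.5, "wx": 0, "wy": 0, "wz": -2.39, "grip": 1},
  {"dx": 2.32, "dy": -5.76, "dz": 4.5, "wx": 0, "wy": 0, "wz": -2.39, "grip": 1},
])

```text
time: 13.68
position: [543.5, 145.8, 154.2]
eef_rot: [[-0.123, 0.992, -0.0], [0.992, 0.123, 0.0], [0.0, -0.0, -1.0]]
contact_force: [0.1, -0.5, -2.9]
width: 7.2
grip_force: 34.5
```

Run:
```python
from look import *
s=r.state();R=s['eef_rot'];print(s['position'],s['width'],np.degrees(np.arctan2(R[1,0],R[0,0])),s['contact_force'])
look('w7',['stage','jaw_gap','pivot','jaw','mount'])
look('s7',['stage','jaw_gap','pivot','mount','moving_ring'],'side')
look('t7',['stage','jaw_gap','pivot','mount','moving_ring'],'top')
```

```text
[543.49234946 145.83422748 154.20495349] 7.246068566255485 97.06396113121158 [ 0.14171221 -0.52828877 -2.8796639 ]
stage []
jaw_gap [([553.4, 33.1, 87.3], 0.56)]
pivot []
jaw []
mount [([349.8, 328.7, 1.5], 0.87), ([540.8, 146.3, 137.1], 0.81)]
stage [([547.1, 71.1, 60.3], 0.7), ([540.9, -443.2, 1.0], 0.3)]
jaw_gap [([560.1, 35.8, 85.3], 0.9), ([600.6, 275.3, -0.1], 0.3)]
pivot [([560.3, -24.5, 84.2], 0.72)]
mount [([541.8, 141.9, 135.1], 0.96), ([351.3, 482.7, 0.1], 0.92), ([345.9, 325.6, 0.3], 0.61)]
moving_ring [([531.6, -159.3, 81.6], 0.63)]
stage [([547.6, 70.2, 58.7], 0.69)]
jaw_gap [([553.5, 31.6, 83.9], 0.56), ([575.1, -124.5, 81.2], 0.42)]
pivot [([563.3, -30.7, 83.7], 0.84)]
mount [([350.5, 483.0, -2.9], 0.75)]
moving_ring [([528.1, -154.2, 87.0], 0.48)]
```

Emit:
move_arm([
  {"dx": 0.03, "dy": -0.04, "dz": -1.2, "wx": 0, "wy": 0, "wz": 0, "grip": 1},
  {"dx": 0.03, "dy": -0.04, "dz": -2.1, "wx": 0, "wy": 0, "wz": 0, "grip": 1},
  {"dx": 0.03, "dy": -0.04, "dz": -2.28, "wx": 0, "wy": 0, "wz": 0, "grip": 1},
  {"dx": 0.03, "dy": -0.04, "dz": -2.28, "wx": 0, "wy": 0, "wz": 0, "grip": 1},
  {"dx": 0.09, "dy": -0.54, "dz": -2.28, "wx": 0, "wy": 0, "wz": 0, "grip": 1},
  {"dx": 0.15, "dy": -1.04, "dz": -2.28, "wx": 0, "wy": 0, "wz": 0, "grip": 1},
  {"dx": 0.22, "dy": -1.54, "dz": -2.28, "wx": 0, "wy": 0, "wz": 0, "grip": 1},
  {"dx": 0.28, "dy": -2.02, "dz": -2.28, "wx": 0, "wy": 0, "wz": 0, "grip": 1},
  {"dx": 0.28, "dy": -2.02, "dz": -2.28, "wx": 0, "wy": 0, "wz": 0, "grip": 1},
  {"dx": 0.28, "dy": -2.02, "dz": -2.28, "wx": 0, "wy": 0, "wz": 0, "grip": 1},
])

```text
time: 15.82
position: [552.3, 84.4, 85.7]
eef_rot: [[-0.122, 0.993, -0.0], [0.993, 0.122, 0.0], [0.0, -0.0, -1.0]]
contact_force: [0.3, -0.1, -1.9]
width: 7.0
grip_force: 34.5
```

Run:
```python
from look import *
s=r.state();print(s['position'],s['contact_force'])
look('w8',['jaw_gap','mount','mount_centre'])
look('s8',['mount','mount_centre','jaw_gap'],'side')
look('t8',['mount','mount_centre'],'top')
# horizontal brightness profiles near jaws in wrist view
w=cv2.imread('pics/w8.png')
k=np.load('pics/w8.npz')
def proj(X):
    c=k['R']@np.array(X,float)+k['t'];th=np.arctan2(np.hypot(c[0],c[1]),c[2]);return (k['K'][:2,2]+k['K'][0,0]*th*c[:2]/np.hypot(c[0],c[1]))
fx=np.array([-.122,.9925]);u=lambda U,V,z:[U*.9925-.122*V,U*.122+.9925*V,z]
for V in(-50,-35,-25): print(V,[proj(u(U,V,91)).round(0).tolist() for U in(535,545,551,566,580)])
for V in (-35,-25):
    y=int(proj(u(555,V,91))[1]); print(y,w[y,230:330].max(1).tolist())
```

```text
[552.32086304  84.39278067  85.68509545] [ 0.33991152 -0.06401247 -1.93353144]
jaw_gap []
mount [([550.3, 83.2, 68.2], 0.93)]
mount_centre [([549.5, 88.0, 102.1], 0.6)]
mount [([345.5, 329.3, -0.1], 0.82), ([352.2, 485.5, 3.8], 0.71), ([551.1, 79.4, 66.9], 0.61)]
mount_centre [([352.7, 485.5, 39.0], 0.94), ([348.3, 325.2, 36.8], 0.79), ([552.2, 88.0, 103.7], 0.71)]
jaw_gap [([557.3, 33.8, 85.3], 0.82), ([413.4, -269.8, -2.9], 0.26)]
mount [([347.9, 327.9, -4.7], 0.89), ([352.6, 481.5, 2.1], 0.85), ([531.4, -161.0, 87.8], 0.69)]
mount_centre [([344.5, 330.3, 39.5], 0.89), ([351.8, 485.4, 34.8], 0.69)]
-50 [[240.0, 340.0], [256.0, 340.0], [265.0, 340.0], [288.0, 340.0], [309.0, 340.0]]
-35 [[239.0, 322.0], [255.0, 322.0], [264.0, 322.0], [288.0, 322.0], [311.0, 322.0]]
-25 [[238.0, 309.0], [254.0, 309.0], [264.0, 309.0], [289.0, 309.0], [311.0, 309.0]]
322 [38, 40, 38, 40, 39, 39, 39, 38, 40, 36, 38, 38, 37, 39, 38, 37, 39, 40, 38, 39, 41, 38, 38, 36, 39, 39, 38, 37, 39, 41, 40, 38, 37, 41, 40, 38, 27, 99, 132, 127, 128, 128, 128, 128, 129, 129, 128, 128, 126, 125, 126, 126, 126, 128, 124, 24, 38, 40, 40, 39, 39, 38, 40, 39, 38, 38, 38, 38, 39, 39, 40, 38, 38, 38, 40, 37, 40, 39, 39, 39, 38, 38, 39, 38, 39, 39, 37, 39, 39, 39, 40, 37, 39, 38, 39, 37, 38, 39, 39, 39]
309 [37, 39, 38, 39, 38, 39, 39, 39, 37, 39, 37, 38, 40, 38, 39, 36, 38, 37, 39, 38, 39, 39, 38, 39, 38, 38, 38, 39, 39, 39, 40, 38, 38, 39, 40, 40, 28, 82, 122, 128, 127, 129, 128, 128, 128, 128, 127, 127, 125, 124, 125, 126, 128, 129, 100, 24, 39, 40, 42, 40, 41, 39, 37, 40, 37, 38, 39, 38, 39, 39, 37, 39, 37, 39, 40, 38, 37, 38, 37, 38, 37, 38, 37, 38, 38, 40, 40, 38, 39, 39, 37, 39, 39, 39, 37, 39, 38, 39, 39, 37]
```

Emit:
move_arm([
  {"dx": 0.01, "dy": -0.12, "dz": 0, "wx": 0, "wy": 0, "wz": 0, "grip": 1},
  {"dx": 0.02, "dy": -0.24, "dz": 0, "wx": 0, "wy": 0, "wz": 0, "grip": 1},
  {"dx": 0.03, "dy": -0.36, "dz": 0, "wx": 0, "wy": 0, "wz": 0, "grip": 1},
  {"dx": 0.04, "dy": -0.47, "dz": 0, "wx": 0, "wy": 0, "wz": 0, "grip": 1},
  {"dx": 0.04, "dy": -0.47, "dz": 0, "wx": 0, "wy": 0, "wz": 0, "grip": 1},
  {"dx": 0.04, "dy": -0.47, "dz": 0, "wx": 0, "wy": 0, "wz": 0, "grip": 1},
])

```text
time: 17.12
position: [553.6, 70.2, 85.7]
eef_rot: [[-0.122, 0.993, -0.0], [0.993, 0.122, 0.0], [0.0, 0.0, -1.0]]
contact_force: [0.1, -0.6, -1.9]
width: 7.1
grip_force: 34.5
```

Emit:
move_arm([
  {"dx": 0, "dy": 0, "dz": -0.05, "wx": 0, "wy": 0, "wz": 0, "grip": 1},
  {"dx": 0, "dy": 0, "dz": -0.1, "wx": 0, "wy": 0, "wz": 0, "grip": 1},
  {"dx": 0, "dy": 0, "dz": -0.13, "wx": 0, "wy": 0, "wz": 0, "grip": 1},
  {"dx": 0, "dy": 0, "dz": -0.13, "wx": 0, "wy": 0, "wz": 0, "grip": 1},
])

```text
time: 17.62
position: [553.5, 70.3, 81.7]
eef_rot: [[-0.122, 0.993, -0.0], [0.993, 0.122, -0.0], [0.0, -0.0, -1.0]]
contact_force: [0.5, 0.1, -2.8]
width: 7.9
grip_force: 34.5
```

Emit:
move_arm([
  {"dx": 0, "dy": 0, "dz": -0.02, "wx": 0, "wy": 0, "wz": 0, "grip": 1},
  {"dx": 0, "dy": 0, "dz": -0.04, "wx": 0, "wy": 0, "wz": 0, "grip": 1},
  {"dx": 0, "dy": 0, "dz": -0.04, "wx": 0, "wy": 0, "wz": 0, "grip": 1},
])

```text
time: 18.0
position: [553.5, 70.2, 80.6]
eef_rot: [[-0.122, 0.993, -0.0], [0.993, 0.122, 0.0], [0.0, -0.0, -1.0]]
contact_force: [-0.3, -0.1, -2.4]
width: 7.4
grip_force: 34.5
```

Emit:
move_arm([
  {"dx": 0, "dy": 0, "dz": -0.02, "wx": 0, "wy": 0, "wz": 0, "grip": 1},
  {"dx": 0, "dy": 0, "dz": -0.03, "wx": 0, "wy": 0, "wz": 0, "grip": 1},
  {"dx": 0, "dy": 0, "dz": -0.03, "wx": 0, "wy": 0, "wz": 0, "grip": 1},
])

```text
time: 18.38
position: [553.6, 70.2, 79.9]
eef_rot: [[-0.122, 0.993, 0.0], [0.993, 0.122, -0.0], [-0.0, 0.0, -1.0]]
contact_force: [-0.7, 0.4, 1.3]
width: 7.3
grip_force: 35.0
```

Emit:
move_arm([
  {"dx": 0, "dy": 0, "dz": 0, "wx": 0, "wy": 0, "wz": 0, "grip": 0.7},
  {"dx": 0, "dy": 0, "dz": 0, "wx": 0, "wy": 0, "wz": 0, "grip": 0.5},
  {"dx": 0, "dy": 0, "dz": 0, "wx": 0, "wy": 0, "wz": 0, "grip": 0.3},
  {"dx": 0, "dy": 0, "dz": 0, "wx": 0, "wy": 0, "wz": 0, "grip": 0.3},
  {"dx": 0, "dy": 0, "dz": 0.5, "wx": 0, "wy": 0, "wz": 0, "grip": 0.3},
  {"dx": 0, "dy": 0, "dz": 1.5, "wx": 0, "wy": 0, "wz": 0, "grip": 0.3},
  {"dx": 0, "dy": 0, "dz": 3, "wx": 0, "wy": 0, "wz": 0, "grip": 0.3},
  {"dx": 0, "dy": 0, "dz": 4, "wx": 0, "wy": 0, "wz": 0, "grip": 0.3},
  {"dx": 0, "dy": 0, "dz": 4, "wx": 0, "wy": 0, "wz": 0, "grip": 0.3},
])

```text
time: 19.5
position: [555.4, 70.2, 203.1]
eef_rot: [[-0.122, 0.993, 0.005], [0.993, 0.122, -0.0], [-0.001, 0.005, -1.0]]
contact_force: [0.2, -0.8, -1.0]
width: 29.7
grip_force: 0.0
```

Run:
```python
from look import *
s=r.state();print(s['position'],s['contact_force'],s['width'])
look('w9',['mount','mount_centre','jaw_gap','stage'])
look('s9',['mount','mount_centre','stage','jaw_gap','moving_ring','squeeze_place'],'side')
look('t9',['mount','mount_centre','stage','jaw_gap','moving_ring','squeeze_place'],'top')
# plate top corner measurement in wrist image: bright elongated blob near expected px
k=np.load('pics/w9.npz')
def proj(X):
    c=k['R']@np.array(X,float)+k['t'];th=np.arctan2(np.hypot(c[0],c[1]),c[2]);return (k['K'][:2,2]+k['K'][0,0]*th*c[:2]/np.hypot(c[0],c[1]))
print('plate end proj',proj([553.5-.122*32,70.2+31.8,136]),proj([553.5+.122*32,70.2-31.8,136]))
g=cv2.imread('pics/w9.png').min(2)
for y in range(130,252,8):
    b=np.nonzero(g[y,240:320]>170)[0]+240
    if len(b): print(y,b.min(),b.max(),len(b),at_z('w9',(b.min()-.5,y),136)[:2].round(1),at_z('w9',(b.max()+.5,y),136)[:2].round(1))
```

```text
[555.35920898  70.24405597 203.13243942] [ 0.17955068 -0.78786869 -1.0444443 ] 29.691712997065125
mount [([549.4, 70.6, 59.6], 0.87)]
mount_centre [([551.8, 72.1, 97.6], 0.63)]
jaw_gap [([552.1, 31.9, 86.9], 0.83), ([412.0, -264.9, -0.6], 0.2)]
stage []
mount [([548.4, 69.9, 59.4], 0.96), ([350.5, 483.8, 3.5], 0.9), ([346.2, 330.8, -1.4], 0.72)]
mount_centre [([349.5, 328.5, 34.9], 0.77), ([550.4, 71.5, 99.4], 0.59)]
stage [([547.2, 69.0, 60.6], 0.83), ([576.1, -123.3, 87.0], 0.53), ([557.1, -11.9, -0.9], 0.24)]
jaw_gap [([556.3, 32.6, 84.6], 0.84)]
moving_ring [([528.1, -157.4, 83.2], 0.6)]
squeeze_place [([574.1, -122.7, 85.8], 0.56)]
mount [([352.0, 481.6, -0.3], 0.85), ([342.2, 327.8, -3.3], 0.8)]
mount_centre [([347.2, 329.2, 34.0], 0.89), ([352.8, 482.8, 35.1], 0.84), ([533.2, -446.8, 1.1], 0.44)]
stage [([563.7, -29.4, 84.7], 0.25)]
jaw_gap [([515.1, 389.3, 0.9], 0.67), ([556.2, 30.7, 85.5], 0.59), ([560.7, -17.0, -1.9], 0.35)]
moving_ring [([529.9, -156.6, 86.6], 0.51)]
squeeze_place [([574.5, -122.4, 81.5], 0.63), ([533.6, -442.0, 0.8], 0.47)]
plate end proj [274.73111847 170.00798222] [274.74415028 249.90477042]
130 240 319 80 [520.4 128.6] [578.5 135.9]
138 240 319 68 [521.  122.7] [579.3 130. ]
146 291 319 29 [558.9 121.2] [580.1 124.1]
154 302 319 18 [567.7 116.4] [581.  118.2]
162 244 319 35 [525.9 105.3] [581.9 112.2]
170 268 319 33 [544.3 101.4] [582.8 106.3]
178 268 319 38 [545.   95.3] [583.7 100.2]
186 268 319 36 [545.7  89.3] [584.6  94.1]
194 272 319 32 [549.4  83.5] [585.6  88. ]
202 274 319 32 [551.7  77.5] [586.6  81.8]
210 245 319 29 [530.3  68.5] [587.6  75.5]
218 274 319 29 [553.2  64.8] [588.6  69.1]
226 268 319 37 [549.4  57.8] [589.7  62.6]
234 242 319 58 [529.8  48.6] [590.8  56. ]
242 243 319 61 [531.2  42. ] [592.   49.3]
250 240 319 48 [529.4  34.8] [593.1  42.4]
```

Emit:
move_arm([
  {"dx": 0.05, "dy": -1, "dz": 0, "wx": 0, "wy": 0, "wz": 0, "grip": 0},
  {"dx": 0.2, "dy": -2.5, "dz": 0, "wx": 0, "wy": 0, "wz": 0, "grip": -1},
  {"dx": 0.4, "dy": -4.2, "dz": 0, "wx": 0, "wy": 0, "wz": 0, "grip": -1},
  {"dx": 0.55, "dy": -5.8, "dz": 0, "wx": 0, "wy": 0, "wz": 0, "grip": -1},
  {"dx": 0.6, "dy": -6.45, "dz": 0, "wx": 0, "wy": 0, "wz": 0, "grip": -1},
  {"dx": 0.6, "dy": -6.45, "dz": -1.5, "wx": 0, "wy": 0, "wz": 0, "grip": -1},
  {"dx": 0.6, "dy": -6.45, "dz": -2.5, "wx": 0, "wy": 0, "wz": 0, "grip": -1},
  {"dx": 0.6, "dy": -6.45, "dz": -2.5, "wx": 0, "wy": 0, "wz": 0, "grip": -1},
  {"dx": 0.6, "dy": -6.45, "dz": -2.5, "wx": 0, "wy": 0, "wz": 0, "grip": -1},
])

```text
time: 21.58
position: [572.3, -123.1, 126.0]
eef_rot: [[-0.122, 0.992, 0.001], [0.992, 0.122, -0.0], [-0.001, 0.001, -1.0]]
contact_force: [0.9, 0.8, 0.2]
width: 85.4
grip_force: 0.0
```

Run:
```python
from look import *
s=r.state();print(s['position'],s['contact_force'],s['width'])
look('w10',['squeeze_place','moving_ring','fixed_ring','pivot'])
k=np.load('pics/w10.npz')
def proj(X):
    c=k['R']@np.array(X,float)+k['t'];th=np.arctan2(np.hypot(c[0],c[1]),c[2]);return (k['K'][:2,2]+k['K'][0,0]*th*c[:2]/np.hypot(c[0],c[1]))
P=lambda U,V,z:[U*.9925-.122*V,U*.122+.9925*V,z]
g=cv2.imread('pics/w10.png').max(2).astype(int)
for V in(-192,-180,-165):
    a=proj(P(505,V,85));b=proj(P(590,V,85));y=int(round((a[1]+b[1])/2));print(V,y,a.round(),b.round());print(g[y,int(a[0]):int(b[0])].tolist())
```

```text
[ 572.30666724 -123.11943349  126.02050785] [0.91661565 0.7905815  0.15995318] 85.43499805498553
squeeze_place [([572.6, -120.6, 91.2], 0.81)]
moving_ring [([534.8, -154.9, 82.3], 0.67)]
fixed_ring [([597.4, -155.5, 83.5], 0.88)]
pivot [([559.1, -28.7, 88.4], 0.7)]
-192 221 [208. 221.] [328. 221.]
[105, 85, 113, 118, 117, 105, 243, 229, 227, 227, 223, 223, 221, 220, 222, 227, 222, 153, 90, 103, 107, 108, 106, 106, 105, 102, 101, 103, 106, 107, 107, 107, 107, 107, 109, 109, 108, 108, 109, 109, 107, 106, 106, 107, 99, 124, 236, 231, 225, 226, 227, 229, 226, 228, 235, 243, 255, 145, 115, 114, 105, 104, 118, 119, 122, 124, 118, 108, 100, 113, 115, 114, 104, 252, 222, 165, 200, 239, 241, 241, 242, 243, 244, 253, 190, 104, 100, 105, 108, 107, 106, 103, 100, 80, 247, 233, 231, 234, 234, 231, 231, 231, 231, 231, 234, 232, 231, 233, 234, 234, 233, 233, 232, 234, 236, 234, 232, 231, 230, 233, 234]
-180 204 [207. 204.] [329. 204.]
[86, 93, 114, 117, 120, 118, 115, 117, 120, 120, 116, 113, 157, 251, 246, 247, 252, 221, 110, 116, 118, 114, 101, 105, 171, 221, 166, 101, 103, 104, 102, 100, 115, 11
[... 399 characters left out ...]
232, 234, 236, 234, 233, 230, 229, 233, 234]
-165 183 [205. 183.] [330. 183.]
[84, 99, 115, 120, 120, 119, 117, 120, 121, 120, 120, 121, 119, 116, 118, 118, 118, 116, 117, 118, 118, 117, 118, 118, 118, 119, 119, 118, 119, 113, 123, 150, 175, 192, 210, 227, 224, 211, 200, 188, 132, 111, 120, 120, 119, 118, 118, 122, 120, 117, 117, 120, 120, 120, 118, 119, 120, 119, 119, 117, 121, 122, 122, 121, 119, 119, 122, 123, 120, 119, 117, 115, 101, 237, 232, 227, 227, 229, 228, 227, 231, 248, 81, 115, 166, 184, 199, 233, 249, 214, 201, 179, 215, 235, 233, 231, 233, 230, 228, 231, 235, 236, 233, 232, 232, 232, 233, 233, 233, 232, 233, 233, 234, 235, 232, 231, 232, 234, 236, 234, 233, 230, 230, 233, 233]
```

Run:
```python
from look import *
for q in('handle','fixed_ring'):
  for d in r.silhouettes('wrist',q)[:2]:
    m=d['region'];ys,xs=np.nonzero(m);print(q,d['conf'],len(xs),xs.min(),xs.max(),ys.min(),ys.max())
    for y in range(150,250,10):
        b=np.nonzero(m[y])[0]
        if len(b):
            o=[]
            for e in (b.min()-.5,b.max()+.5):
                p=at_z('w10',(e,y),85);o.append((round(float(p[0]*.9925+p[1]*.122),1),round(float(-p[0]*.122+p[1]*.9925),1)))
            print(y,len(b),o)
```

```text
handle 0.67 3304 195 311 0 275
150 9 [(534.3, -142.7), (540.3, -142.8)]
160 10 [(531.5, -149.4), (538.2, -149.5)]
170 11 [(528.0, -156.1), (535.5, -156.2)]
180 10 [(525.8, -163.0), (532.6, -163.0)]
190 11 [(522.9, -169.9), (530.4, -169.9)]
200 10 [(520.6, -176.9), (527.5, -176.9)]
210 8 [(519.6, -184.1), (525.2, -184.1)]
220 27 [(517.9, -191.4), (536.9, -191.3)]
230 8 [(515.4, -198.8), (521.1, -198.8)]
240 10 [(511.3, -206.5), (518.6, -206.4)]
handle 0.59 36183 195 350 0 284
150 144 [(505.2, -142.2), (601.9, -142.1)]
160 141 [(506.4, -149.0), (601.5, -148.9)]
170 143 [(505.4, -155.8), (602.5, -155.8)]
180 142 [(505.1, -162.8), (602.1, -162.7)]
190 139 [(506.2, -169.8), (601.8, -169.7)]
200 139 [(505.8, -176.9), (602.2, -176.9)]
210 137 [(506.1, -184.1), (601.9, -184.1)]
220 136 [(505.7, -191.4), (601.6, -191.4)]
230 136 [(505.2, -198.9), (602.1, -199.0)]
240 134 [(505.4, -206.5), (601.9, -206.6)]
fixed_ring 0.68 36689 195 350 0 284
150 144 [(505.9, -142.2), (602.6, -142.1)]
160 142 [(505.7, -149.0), (601.5, -148.9)]
170 143 [(505.4, -155.8), (602.5, -155.8)]
180 143 [(505.1, -162.8), (602.8, -162.7)]
190 141 [(505.5, -169.8), (602.5, -169.7)]
200 140 [(505.1, -176.9), (602.2, -176.9)]
210 138 [(505.4, -184.1), (601.9, -184.1)]
220 137 [(504.9, -191.4), (601.6, -191.4)]
230 136 [(505.2, -198.9), (602.1, -199.0)]
240 134 [(505.4, -206.5), (601.9, -206.6)]
```

Emit:
move_arm([
  {"dx": 0.04, "dy": 0, "dz": -1, "wx": 0, "wy": 0, "wz": 0, "grip": -1},
  {"dx": 0.04, "dy": 0, "dz": -1.8, "wx": 0, "wy": 0, "wz": 0, "grip": -1},
  {"dx": 0.04, "dy": 0, "dz": -2.2, "wx": 0, "wy": 0, "wz": 0, "grip": -1},
  {"dx": 0.04, "dy": 0, "dz": -2.5, "wx": 0, "wy": 0, "wz": 0, "grip": -1},
  {"dx": 0.04, "dy": 0, "dz": -2.8, "wx": 0, "wy": 0, "wz": 0, "grip": -1},
  {"dx": 0.04, "dy": 0, "dz": -3.07, "wx": 0, "wy": 0, "wz": 0, "grip": -1},
  {"dx": 0.04, "dy": 0, "dz": -3.07, "wx": 0, "wy": 0, "wz": 0, "grip": -1},
])

```text
time: 22.8
position: [572.5, -123.2, 32.2]
eef_rot: [[-0.122, 0.993, -0.001], [0.993, 0.122, 0.0], [0.0, -0.001, -1.0]]
contact_force: [-0.6, -0.7, 0.5]
width: 85.6
grip_force: 0.0
```

Emit:
move_arm([
  {"dx": 0, "dy": 0, "dz": 0, "wx": 0, "wy": 0, "wz": 0, "grip": -0.7},
  {"dx": 0, "dy": 0, "dz": 0, "wx": 0, "wy": 0, "wz": 0, "grip": -0.5},
  {"dx": 0, "dy": 0, "dz": 0, "wx": 0, "wy": 0, "wz": 0, "grip": -0.3},
  {"dx": 0, "dy": 0, "dz": 0, "wx": 0, "wy": 0, "wz": 0, "grip": -0.15},
  {"dx": 0, "dy": 0, "dz": 0, "wx": 0, "wy": 0, "wz": 0, "grip": -0.1},
  {"dx": 0, "dy": 0, "dz": 0, "wx": 0, "wy": 0, "wz": 0, "grip": -0.1},
], squeeze=25)

```text
time: 23.55
position: [572.5, -123.4, 32.6]
eef_rot: [[-0.122, 0.993, -0.0], [0.993, 0.122, -0.0], [-0.0, -0.0, -1.0]]
contact_force: [-2.9, -1.9, 0.7]
width: 46.8
grip_force: 1.5
```

Emit:
move_arm([
  {"dx": 0.03, "dy": 0, "dz": 0, "wx": 0, "wy": 0, "wz": 0, "grip": -0.03},
  {"dx": 0.03, "dy": 0, "dz": 0, "wx": 0, "wy": 0, "wz": 0, "grip": 0.04},
  {"dx": 0.03, "dy": 0, "dz": 0, "wx": 0, "wy": 0, "wz": 0, "grip": 0.09},
  {"dx": 0.03, "dy": 0, "dz": 0, "wx": 0, "wy": 0, "wz": 0, "grip": 0.09},
])

```text
time: 24.05
position: [573.4, -123.6, 32.6]
eef_rot: [[-0.122, 0.993, -0.001], [0.993, 0.122, -0.001], [-0.0, -0.001, -1.0]]
contact_force: [-5.6, -2.5, 1.1]
width: 39.1
grip_force: 2.1
```

Emit:
move_arm([
  {"dx": 0, "dy": 0, "dz": 0, "wx": 0, "wy": 0, "wz": 0, "grip": 0.12},
  {"dx": 0, "dy": 0, "dz": 0, "wx": 0, "wy": 0, "wz": 0, "grip": 0.15},
  {"dx": 0, "dy": 0, "dz": 0, "wx": 0, "wy": 0, "wz": 0, "grip": 0.15},
])

```text
time: 24.42
position: [573.0, -123.7, 32.5]
eef_rot: [[-0.121, 0.993, -0.001], [0.993, 0.121, -0.001], [-0.001, -0.001, -1.0]]
contact_force: [-4.8, -3.2, 2.6]
width: 36.4
grip_force: 2.6
```

Emit:
move_arm([
  {"dx": 0, "dy": 0, "dz": 0, "wx": 0, "wy": 0, "wz": 0, "grip": 0.18},
  {"dx": 0, "dy": 0, "dz": 0, "wx": 0, "wy": 0, "wz": 0, "grip": 0.21},
  {"dx": 0, "dy": 0, "dz": 0, "wx": 0, "wy": 0, "wz": 0, "grip": 0.21},
])

```text
time: 24.8
position: [573.4, -123.7, 32.6]
eef_rot: [[-0.121, 0.993, -0.001], [0.993, 0.121, -0.001], [-0.001, -0.001, -1.0]]
contact_force: [-4.2, -3.2, 1.4]
width: 33.8
grip_force: 2.3
```

```bash
cat > ang.py <<'E'
from look import *
def ang(name):
    look(name,['moving_ring','fixed_ring'])
    for d in r.silhouettes('wrist','handle')[:1]:
        m=d['region'];print(d['conf'],m.sum())
        for y in range(60,240,15):
            b=np.nonzero(m[y])[0]
            if len(b):
                o=[]
                for e in (b.min()-.5,b.max()+.5):
                    p=at_z(name,(e,y),85);o.append((round(float(p[0]*.9925+p[1]*.122),1),round(float(-p[0]*.122+p[1]*.9925),1)))
                print(y,len(b),o)
E
python3 -c "
from ang import *
ang('w11')
look('s11',['moving_ring','fixed_ring','mount'],'side');look('t11',['moving_ring','fixed_ring'],'top')
s=r.state();print(s['contact_force'],s['width'],s['grip_force'])"
```

```text
moving_ring [([561.4, -159.8, 82.4], 0.97)]
fixed_ring [([595.9, -152.9, 84.9], 0.67)]
0.95 5589
75 13 [(548.6, -105.9), (553.4, -105.9)]
90 15 [(547.9, -111.6), (553.4, -111.6)]
105 17 [(547.1, -117.2), (553.4, -117.2)]
120 19 [(546.4, -122.8), (553.4, -122.8)]
135 19 [(545.6, -128.4), (552.6, -128.4)]
150 18 [(544.8, -134.0), (551.5, -134.0)]
165 19 [(543.6, -139.7), (550.7, -139.7)]
180 18 [(542.7, -145.4), (549.6, -145.4)]
195 17 [(542.2, -151.3), (548.8, -151.3)]
210 17 [(540.9, -157.3), (547.6, -157.3)]
225 17 [(539.9, -163.5), (546.7, -163.5)]
moving_ring []
fixed_ring [([598.9, -157.0, 85.6], 0.73), ([599.0, 275.6, 1.9], 0.36)]
mount [([549.9, 66.4, 61.1], 0.96), ([549.4, 74.2, 97.1], 0.71), ([350.3, 483.6, 0.8], 0.67)]
moving_ring []
fixed_ring [([486.7, -323.6, -0.5], 0.6), ([560.5, -27.5, 83.3], 0.4)]
[-4.93384796 -3.77525366  1.25297136] 33.1377432684969 2.267995813745074
```

Emit:
move_arm([
  {"dx": 0, "dy": 0, "dz": 0, "wx": 0, "wy": 0, "wz": 0, "grip": 0.23},
  {"dx": 0, "dy": 0, "dz": 0, "wx": 0, "wy": 0, "wz": 0, "grip": 0.23},
])

```text
time: 25.6
position: [573.6, -123.7, 32.7]
eef_rot: [[-0.121, 0.993, -0.0], [0.993, 0.121, -0.001], [-0.001, -0.0, -1.0]]
contact_force: [-3.8, -3.8, 2.1]
width: 33.0
grip_force: 3.5
```

Emit:
move_arm([
  {"dx": 0, "dy": 0, "dz": 0, "wx": 0, "wy": 0, "wz": 0, "grip": 0.25},
  {"dx": 0, "dy": 0, "dz": 0, "wx": 0, "wy": 0, "wz": 0, "grip": 0.25},
])

```text
time: 25.85
position: [574.0, -123.6, 32.8]
eef_rot: [[-0.122, 0.993, 0.001], [0.993, 0.122, -0.001], [-0.001, 0.001, -1.0]]
contact_force: [-2.1, -4.4, 2.3]
width: 32.3
grip_force: 4.5
```

```bash
python3 -c "
from ang import *
ang('w12')
s=r.state();print(s['contact_force'],s['width'],s['grip_force'],s['position'])"
```

```text
moving_ring [([561.7, -156.8, 82.6], 0.97)]
fixed_ring [([598.0, -152.7, 83.3], 0.96)]
0.96 5311
75 13 [(548.8, -105.8), (553.5, -105.9)]
90 14 [(548.0, -111.5), (553.2, -111.5)]
105 17 [(547.3, -117.1), (553.5, -117.2)]
120 19 [(546.5, -122.7), (553.5, -122.8)]
135 19 [(546.1, -128.3), (553.2, -128.4)]
150 18 [(545.3, -134.0), (552.1, -134.0)]
165 17 [(544.5, -139.7), (550.9, -139.7)]
180 17 [(543.6, -145.4), (550.1, -145.5)]
195 17 [(542.8, -151.3), (549.3, -151.3)]
210 17 [(541.8, -157.3), (548.5, -157.3)]
225 17 [(540.9, -163.5), (547.6, -163.5)]
[-2.05668939 -4.03288538  1.4519863 ] 32.22443246173449 4.582675583660603 [ 573.97017778 -123.57066562   32.75861521]
```

Emit:
move_arm([
  {"dx": 0, "dy": 0, "dz": 0, "wx": 0, "wy": 0, "wz": 0, "grip": 0.265},
  {"dx": 0, "dy": 0, "dz": 0, "wx": 0, "wy": 0, "wz": 0, "grip": 0.265},
])

```text
time: 26.3
position: [574.2, -123.6, 32.8]
eef_rot: [[-0.122, 0.993, 0.001], [0.993, 0.122, -0.0], [-0.001, 0.001, -1.0]]
contact_force: [-0.2, -5.4, 1.6]
width: 31.4
grip_force: 5.7
```

Emit:
move_arm([
  {"dx": 0, "dy": 0, "dz": 0, "wx": 0, "wy": 0, "wz": 0, "grip": 0.28},
  {"dx": 0, "dy": 0, "dz": 0, "wx": 0, "wy": 0, "wz": 0, "grip": 0.28},
])

```text
time: 26.55
position: [574.5, -123.6, 32.9]
eef_rot: [[-0.122, 0.993, 0.001], [0.993, 0.122, -0.0], [-0.001, 0.001, -1.0]]
contact_force: [1.3, -5.7, 0.9]
width: 30.7
grip_force: 6.7
```

Emit:
move_arm([
  {"dx": 0, "dy": 0, "dz": 0, "wx": 0, "wy": 0, "wz": 0, "grip": 0.295},
  {"dx": 0, "dy": 0, "dz": 0, "wx": 0, "wy": 0, "wz": 0, "grip": 0.295},
])

```text
time: 26.8
position: [574.8, -123.6, 32.9]
eef_rot: [[-0.122, 0.993, 0.002], [0.993, 0.122, -0.0], [-0.001, 0.002, -1.0]]
contact_force: [1.2, -5.7, 1.1]
width: 30.4
grip_force: 7.6
```

```bash
python3 -c "
from ang import *
ang('w13')
s=r.state();print(s['contact_force'],s['width'],s['grip_force'],s['position'])"
```

```text
moving_ring [([564.1, -158.7, 79.4], 0.82)]
fixed_ring [([596.7, -156.8, 84.8], 0.86)]
0.75 5222
75 13 [(548.8, -105.9), (553.5, -105.9)]
90 15 [(548.0, -111.5), (553.5, -111.6)]
105 16 [(547.6, -117.2), (553.5, -117.2)]
120 17 [(547.2, -122.8), (553.5, -122.8)]
135 19 [(546.5, -128.4), (553.5, -128.4)]
150 17 [(546.0, -134.0), (552.4, -134.1)]
165 18 [(544.8, -139.7), (551.6, -139.8)]
180 17 [(544.4, -145.5), (550.8, -145.5)]
195 17 [(543.5, -151.4), (550.0, -151.4)]
210 18 [(542.5, -157.4), (549.6, -157.4)]
225 17 [(541.6, -163.6), (548.3, -163.6)]
[ 1.36320215 -5.14455045  0.95855319] 30.277321486635337 7.58701678365469 [ 574.77541799 -123.50704019   32.89789204]
```

Emit:
move_arm([
  {"dx": 0, "dy": 0, "dz": 0, "wx": 0, "wy": 0, "wz": 0, "grip": 0.2},
  {"dx": 0, "dy": 0, "dz": 0, "wx": 0, "wy": 0, "wz": 0, "grip": 0.1},
  {"dx": 0, "dy": 0, "dz": 0, "wx": 0, "wy": 0, "wz": 0, "grip": -0.2},
  {"dx": 0, "dy": 0, "dz": 0, "wx": 0, "wy": 0, "wz": 0, "grip": -0.6},
  {"dx": 0, "dy": 0, "dz": 0, "wx": 0, "wy": 0, "wz": 0, "grip": -0.6},
])

```text
time: 27.62
position: [573.7, -123.2, 32.6]
eef_rot: [[-0.122, 0.993, 0.0], [0.993, 0.122, 0.0], [0.0, 0.0, -1.0]]
contact_force: [-0.1, -0.3, -0.2]
width: 68.3
grip_force: 0.0
```

```bash
python3 -c "
from ang import *
ang('w14')
s=r.state();print(s['contact_force'],s['width'],s['grip_force'],s['position'])"
```

```text
moving_ring [([561.5, -158.3, 80.7], 0.62)]
fixed_ring [([595.0, -155.1, 81.9], 0.94), ([555.5, -14.4, -0.8], 0.27)]
0.96 6123
75 13 [(548.6, -105.5), (553.3, -105.5)]
90 15 [(547.8, -111.2), (553.3, -111.2)]
105 17 [(547.1, -116.8), (553.3, -116.8)]
120 20 [(546.3, -122.4), (553.7, -122.4)]
135 19 [(545.5, -128.0), (552.6, -128.0)]
150 18 [(544.7, -133.6), (551.5, -133.6)]
165 18 [(543.9, -139.3), (550.7, -139.3)]
180 18 [(543.1, -145.0), (549.9, -145.1)]
195 18 [(541.8, -150.9), (548.7, -150.9)]
210 18 [(540.8, -156.9), (547.9, -156.9)]
225 17 [(539.9, -163.1), (546.6, -163.1)]
[ 0.3559441   0.03991003 -0.40254266] 68.3240299693645 0.0 [ 573.69878812 -123.28975736   32.63088852]
```

The handle stays locked after release, and the geometry suggests the second click. I'll lift clear and verify from the same pose as the earlier view.

Emit:
move_arm([
  {"dx": 0, "dy": 0, "dz": 0.5, "wx": 0, "wy": 0, "wz": 0, "grip": -0.6},
  {"dx": 0, "dy": 0, "dz": 1.5, "wx": 0, "wy": 0, "wz": 0, "grip": -0.6},
  {"dx": -0.04, "dy": 0, "dz": 3.1, "wx": 0, "wy": 0, "wz": 0, "grip": -1},
  {"dx": -0.04, "dy": 0, "dz": 3.1, "wx": 0, "wy": 0, "wz": 0, "grip": -1},
  {"dx": -0.04, "dy": 0, "dz": 3.1, "wx": 0, "wy": 0, "wz": 0, "grip": -1},
])

```text
time: 28.45
position: [572.5, -123.3, 126.1]
eef_rot: [[-0.122, 0.993, 0.001], [0.993, 0.122, -0.0], [-0.0, 0.001, -1.0]]
contact_force: [0.0, -0.1, -0.5]
width: 85.8
grip_force: 0.0
```

```bash
python3 -c "
from ang import *
s=r.state();print(s['position'])
ang('w15')
look('s15',['moving_ring','fixed_ring','mount','mount_centre'],'side');look('t15',['moving_ring','fixed_ring','mount'],'top')
d=r.silhouettes('side','mount')
for q in d[:3]:
    ys,xs=np.nonzero(q['region']);print(q['conf'],len(xs),xs.min(),xs.max(),ys.min(),ys.max())
"
```

```text
[ 572.5355501  -123.31690737  126.08718676]
moving_ring [([560.7, -156.5, 80.4], 0.61)]
fixed_ring [([601.4, -156.7, 80.7], 0.75)]
0.83 3082
60 13 [(557.3, -82.7), (565.7, -82.6)]
105 9 [(547.0, -112.7), (552.8, -112.7)]
120 11 [(545.7, -122.6), (552.8, -122.6)]
135 11 [(544.3, -132.5), (551.5, -132.5)]
150 10 [(543.0, -142.4), (549.5, -142.4)]
165 9 [(541.6, -152.4), (547.5, -152.4)]
180 10 [(539.4, -162.6), (546.2, -162.6)]
195 10 [(537.9, -172.9), (544.7, -172.9)]
210 10 [(536.4, -183.5), (543.3, -183.5)]
225 9 [(536.2, -194.4), (542.4, -194.4)]
moving_ring [([555.4, -161.0, 80.3], 0.53)]
fixed_ring [([599.4, -156.4, 87.8], 0.96), ([556.1, 31.7, 84.3], 0.66), ([748.1, -0.9, 1.9], 0.47)]
mount [([350.8, 485.0, 1.6], 0.82), ([349.7, 327.8, -2.2], 0.71), ([548.3, 68.2, 59.8], 0.69)]
mount_centre [([353.6, 482.9, 38.4], 0.66), ([551.7, 73.6, 99.7], 0.65), ([349.9, 325.6, 35.2], 0.59)]
moving_ring []
fixed_ring []
mount [([557.6, 69.8, 58.3], 0.79), ([348.1, 483.4, -1.7], 0.75), ([345.3, 329.1, -2.7], 0.59)]
0.96 620 309 338 297 336
0.74 854 290 322 354 390
0.57 398 268 288 203 235
```

Run:
```python
from look import *
m=r.silhouettes('wrist','handle')[0]['region']
for y in range(225,290,3):
    b=np.nonzero(m[y])[0]
    if len(b): print(y,b.min(),b.max(),len(b))
# hough on saved images, ring ~27mm
for n in('w2','w5','w10','w15'):
    g=cv2.GaussianBlur(cv2.cvtColor(cv2.imread(f'pics/{n}.png'),6),(3,3),0)
    y0,y1=(160,215) if n=='w2' else (175,235) if n=='w5' else (225,300)
    s=g[y0:y1,200:380]
    s=cv2.resize(s,None,fx=4,fy=4,interpolation=cv2.INTER_CUBIC)
    R=(11,16) if n in('w2','w5') else (15,24)
    c=cv2.HoughCircles(s,cv2.HOUGH_GRADIENT,1.5,60,param1=120,param2=25,minRadius=(R[0]-5)*4,maxRadius=R[1]*4)
    if c is not None:
        for q in c[0][:6]: p=(200+q[0]/4-.4,y0+q[1]/4-.4); X=at_z(n,p,85); print(n,np.round(p,1),round(q[2]/4,1),X.round(1))
```

```text
225 253 261 9
228 253 261 9
231 253 261 9
234 252 261 10
237 252 261 10
240 252 260 9
243 251 259 9
246 250 259 10
249 250 258 9
252 243 257 15
255 237 259 23
258 234 262 26
261 232 264 18
264 231 265 15
267 231 266 14
270 231 265 15
273 232 264 17
276 233 263 22
279 237 261 25
282 241 257 17
w2 [334.  187.9] 10.5 [ 598.  -157.7   85. ]
w2 [292.  186.8] 11.1 [ 551.4 -162.4   85. ]
w2 [304.  173.3] 11.2 [ 562.4 -145.8   85. ]
w2 [287.9 164.3] 11.2 [ 543.7 -138.3   85. ]
w2 [272.2 173.7] 7.8 [ 528.  -150.6   85. ]
w2 [320.2 175.2] 6.6 [ 580.3 -145.6   85. ]
w5 [311.5 188.3] 7.4 [ 563.6 -145.2   85. ]
w5 [269.9 198.4] 13.7 [ 530.4 -158.1   85. ]
w5 [336.7 192. ] 6.7 [ 585.2 -145.7   85. ]
w5 [351.3 207. ] 11.8 [ 600.3 -157.    85. ]
w10 [241.4 238.7] 12.7 [ 549.8 -139.3   85. ]
w15 [230.9 231.9] 11.0 [ 541.3 -134.6   85. ]
```

Run:
```python
from look import *
print(at_z('w15',(248.5,267.5),85))
# fixed ring in w15: bright ring near expected px; scan rows
g=cv2.imread('pics/w15.png').min(2).astype(int)
k=np.load('pics/w15.npz')
def proj(X):
    c=k['R']@np.array(X,float)+k['t'];th=np.arctan2(np.hypot(c[0],c[1]),c[2]);return (k['K'][:2,2]+k['K'][0,0]*th*c[:2]/np.hypot(c[0],c[1]))
p=proj([598.5,-157,85]);print(p)
for y in (258,262,266,270,274): print(y,g[y,225:330:1].tolist())
```

```text
[ 556.2009116  -160.68765407   85.        ]
[306.35047144 269.27581176]
258 [151, 148, 152, 153, 153, 152, 149, 141, 114, 121, 145, 166, 180, 191, 199, 198, 193, 187, 185, 175, 165, 164, 162, 156, 159, 151, 164, 181, 188, 186, 183, 221, 243, 238, 214, 183, 167, 143, 128, 148, 152, 151, 153, 154, 157, 157, 155, 152, 149, 150, 154, 155, 155, 154, 152, 153, 154, 148, 146, 149, 151, 152, 154, 156, 142, 103, 99, 134, 123, 174, 189, 204, 210, 164, 179, 192, 196, 191, 171, 163, 150, 159, 164, 171, 179, 184, 188, 197, 223, 238, 231, 196, 177, 158, 136, 138, 150, 149, 146, 146, 147, 151, 153, 150, 149]
262 [145, 148, 148, 153, 155, 154, 132, 128, 168, 189, 200, 198, 194, 181, 154, 145, 147, 150, 152, 153, 151, 151, 150, 151, 152, 155, 155, 152, 144, 141, 142, 140, 139, 162, 179, 198, 232, 230, 204, 181, 135, 143, 148, 147, 148, 148, 146, 145, 147, 150, 149, 147, 150, 150, 148, 149, 148, 150, 152, 152, 154, 155, 150, 94, 148, 174, 192, 205, 203, 197, 183, 170, 140, 156, 153, 152, 150, 146, 145, 144, 142, 145, 147, 148, 148, 144, 139, 136, 139, 157, 172, 189, 217, 233, 223, 190, 159, 144, 148, 
[... 917 characters left out ...]
3, 156, 157, 152, 148, 149, 148, 149, 152, 152, 150, 144, 141, 143, 147, 149, 152, 152, 156, 133, 99, 130, 161, 181, 201, 206, 202, 162, 146, 148, 146, 143, 140, 141, 142]
274 [154, 151, 152, 153, 153, 147, 150, 122, 155, 185, 200, 222, 204, 177, 161, 135, 120, 152, 149, 145, 143, 144, 147, 153, 156, 159, 157, 152, 147, 152, 156, 138, 105, 115, 143, 168, 188, 203, 203, 195, 153, 144, 148, 148, 148, 149, 149, 148, 151, 149, 151, 151, 149, 151, 154, 156, 154, 154, 155, 152, 152, 154, 105, 137, 175, 192, 220, 210, 185, 166, 133, 134, 154, 155, 156, 155, 152, 148, 150, 151, 151, 151, 149, 152, 153, 153, 142, 108, 95, 119, 146, 169, 193, 205, 206, 175, 151, 147, 146, 146, 146, 148, 147, 146, 145]
```

The ring centres are now about 41 mm apart, against 46.8 mm at the first click and 68 mm open. That matches the second click (40 mm), and the rising squeeze force showed the mount is clamped. The gripper is clear, so I'm handing in.

```bash
python3 -c "
from workcell import r
print(r.job_done())"
```

```text
the job is handed in; nothing more can be done
None
```

The job is handed in, with no verdict returned: I sprang the forceps open, stood the mount on the stage with its edge between the jaws, and locked the forceps on it at the second click, judged by a ring spacing of about 41 mm against the specified 40 mm.

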